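# Seat the stop post in its socket block

### The job

Fit the thicker of the two standing metal posts into the block with the larger bore. The fit is tight, so bring the post in clearly tilted (some 15 to 25 degrees), start the lower edge of its foot in the bore, then straighten it and lower it until it rests on the ejector inside; let go of it there, and press down on its top until its collar is fully home on the block. Leave the thinner post and the screwdriver as they are.

Things in the scene. Friction and masses are not known exactly. Their poses are not given: they have to be found in the camera images.
- wide_post_mid (a point): Centre (half-way up, on the axis) of the thicker post: loose, standing aluminium round post, diameter 32 mm, length 140 mm, 0.2 to 0.45 kg. A fixed collar, diameter 48 mm, spans 48 to 56 mm above its foot; above it is 84 mm of plain shank to grip, with a flat top. z points from foot (-70 mm) to top (+70 mm).
- wide_post_foot (a point): Centre of the foot face of the same thicker post, on its axis; z points up along the post. The foot's edge has a chamfer 2 mm wide and 3 mm high.
- bore (a point): Centre of the larger bore's mouth, in the top of a fixed 84 x 84 x 60 mm aluminium block; z up, x, y along its sides, 60 mm above the table. Bore vertical, diameter 33.5 mm, 3 mm chamfer, with an ejector plunger inside. Fully home, the post's collar rests on the block, its foot 48 mm below the mouth. A like block with a 21.5 mm bore stands 130 mm or more away.
- ejector (a joint): Slide of the steel ejector plunger (diameter 27 mm) inside the larger bore, in m: its flat top is 22 mm below the mouth at 0, lower by the joint value, at most 0.030. Starts at 0 to 0.008, is held by about 12 N of friction (no spring: it stays where it is left and carries the post), reads about 0.026 with the post fully home.
- narrow_post_mid (a point): Centre (half-way up) of the thinner post, to be left standing: the same shape, 140 mm long, diameter 20 mm, collar 34 mm; loose, stands upright at least 100 mm from the thicker one (axis to axis).
- screwdriver_mid (a point): A loose screwdriver with black handle lying on the table beyond the blocks and posts, to be left alone; the point is near the middle of its length, 12 mm above the table.
Things that resemble listed ones, but are neither listed nor needed, are in the scene too. Leave any yellow look-alike of the part that bears wide_post_mid alone.

How it is judged:
By the outcome, as a careful person would: the job done as asked, in the order asked, and still so for the second after the job is handed in, with the robot touching nothing.
It also fails if it takes over 59 s, if anything falls off the work surface, if the arm or the gripper's body presses on something with over 40 N, if the wrist force passes 120 N, or if a joint passes its speed limit or range.

### The arm

A 7-joint arm with a two-finger parallel gripper is mounted at the origin on the work surface. World frame = base frame: x ahead of the robot, y to its left, z up, the work surface at z = 0. Lengths are in m, angles in rad, forces in N, time in s.
With the tool pointing down it reaches from about 0.35 to 0.9 m from the base axis. Payload 8.1 kg.
Tool frame: the origin (TCP) lies at the very end of the fingers, on their centre line; the grasp point (between the pads) lies 19 mm behind it (robot.grip_depth is the distance from the TCP to the grasp point, in m); z points along the fingers, y is the direction in which the jaws open and shut (so a half turn about z gives the same grasp; the last joint's range is limited). The gripper opens to 92 mm and grips with 3 to 60 N. Pads are 19 mm wide; open, the fingers measure 130 mm over their backs; the gripper's body (75 mm by 190 mm) begins 47 mm behind the grasp point.
Start: joints at [-1.257, 0.434, 0.025, 1.573, -0.012, 1.134, -0.075], TCP at [0.253, 0.571, 0.227] pointing down, gripper open.
Joint ranges: [-2.62, 2.62], [-0.44, 2.09], [-1.27, 1.32], [0.08, 2.57], [-1.32, 4.46], [0.12, 2], [-2.74, 2.74]. Speed limits (rad/s): [2.22, 2.22, 3.01, 3.01, 3.14, 3.14, 3.14].

### API

Orientations are given as a unit quaternion [x, y, z, w].
In Python, from workcell import robot gives the robot as it stands. The module is installed in compiled form; this text tells all that it offers.
- The arm moves only by the tool send_rows, never from a script. Its argument "increments" is a list of rows, each an object with "fingers": the closure, from 0 (fully open) to 1 (shut); "slide": the shift along the tool's x, y, z in units of 40 mm (1.0 is 40 mm), a list of three; "spin": the turn about the tool's z in units of 5 degrees (1.0 is 5 degrees). A call has 1 to 12 rows; each row is the pose to reach, as a shift and turn from the pose commanded when the call began, along the tool's axes at that moment; what a row does not reach only later rows make up. A row lasts 1/12 s, in which the tool goes at most 41.7 mm and 7.16 degrees, less where a joint would pass 70% of its speed; a pose out of reach is approached as far as the arm can. A call with a gripper value outside its range is refused whole. The fingers move at their own pace and stop on an object; "squeeze" is the grip in N (left out, the last holds). Time passes only in rows, so rows that repeat a pose let the fingers close. It gives the time, the measured TCP pose, the force and the opening at its end, in the units of the state.
- robot.read_state(): the state, without advancing time (a new reading comes with each control period).
- robot.snapshot(name): name is "scene" or "top" or "wrist"; returns the picture (384x512x3 uint8, blue, green, red); there is no depth.
- robot.camera_info(name): a dict with "fx", "fy", "cx", "cy" (pixels), "dist" ([k1, k2, p1, p2, k3] as OpenCV has them; the pictures are not rectified), "T" (4x4, takes a point from camera to world coordinates). Camera axes: x right, y down, z forward; pixel columns grow to the right and rows downward; lengths in m; the calibration is good to about 2 mm. A picture is of the moment at which its call begins: read the wrist's pose just before it. camera_info takes no time and is no camera call; for the wrist camera it gives the pose at the moment of the call.
- robot.finish_job(): hands the job in, once; it reports no verdict.
The state is a dict: "t": time; "qpos": joint angles; "dq": joint speeds; "effort": joint torques, N m; "tcp_pos": TCP position; "tcp_rot": TCP orientation; "ft_force": force on the tool from outside, world axes, zero at the start; "ft_torque": the same for the moment, N m; "finger_gap": finger opening in m.
Only numpy, scipy, OpenCV 4.12 (cv2) and the standard library are available. Lean on these libraries where they do the work, as an engineer would, in place of code of your own. Each camera call takes 0.05 s, during which the arm holds its last target.

## Working session

There is one attempt and no reset: what is moved stays moved. The work goes in short steps, Python scripts to look and compute and a tool call to move; the robot and the scene stay as the last step left them, time stands still between calls to the robot, and variables do not carry over. Pictures are saved under pics/ and viewed, and the job is handed in when it is done.

Besides the shell and the picture viewer there is one more tool, called after "Request:" in YAML: its name, and indented under it one key for each argument. send_rows: Moves the arm, as the interface text tells. Its arguments: {"type":"object","properties":{"increments":{"type":"array","items":{"type":"object","properties":{"fingers":{"type":"number"},"slide":{"type":"array","items":{"type":"number"}},"spin":{"type":"number"}}}},"squeeze":{"type":"number"}},"required":["increments"]}

```bash
mkdir -p pics; python3 - <<'E'
from workcell import robot
import cv2,json,numpy as np
s=robot.read_state()
for k,v in s.items(): print(k,np.round(v,4))
for n in ["scene","top","wrist"]:
    c=robot.camera_info(n); print(n,{k:np.round(v,4).tolist() for k,v in c.items()})
    im=robot.snapshot(n); cv2.imwrite(f"pics/{n}0.png",im)
print([a for a in dir(robot) if a[0]!='_'], robot.grip_depth)
E
```

```text
t 0.0
qpos [-1.2566  0.4352  0.025   1.5741 -0.0116  1.134  -0.0751]
dq [-0.001   0.0003 -0.0012 -0.0002 -0.0003  0.0001  0.0004]
effort [ 6.00000e-04 -6.67851e+01  9.85600e-01 -3.14453e+01 -6.06000e-02
  4.27000e-02  2.00000e-04]
tcp_pos [0.2529 0.571  0.226 ]
tcp_rot [ 2.069e-01  9.784e-01 -7.000e-04 -1.000e-04]
ft_force [ 0.2178  0.6326 -0.0014]
ft_torque [-0.0239  0.0178  0.0245]
finger_gap 0.0918
scene {'fx': 373.8172, 'fy': 373.8172, 'cx': 259.4479, 'cy': 189.5567, 'dist': [-0.0355, 0.0, 0.0, 0.0, 0.0], 'T': [[-0.3333, 0.7795, -0.5304, 1.0997], [0.9427, 0.2835, -0.1757, 0.1436], [0.0134, -0.5586, -0.8293, 0.8263], [0.0, 0.0, 0.0, 1.0]]}
top {'fx': 360.4987, 'fy': 360.4987, 'cx': 255.397, 'cy': 193.6399, 'dist': [-0.0494, 0.0, 0.0, 0.0, 0.0], 'T': [[0.0243, -0.9965, 0.08, 0.5365], [-0.9997, -0.024, 0.0043, 0.0038], [-0.0024, -0.0801, -0.9968, 0.9639], [0.0, 0.0, 0.0, 1.0]]}
wrist {'fx': 265.2661, 'fy': 265.2661, 'cx': 251.741, 'cy': 188.0806, 'dist': [-0.0128, 0.0, 0.0, 0.0, 0.0], 'T': [[0.4057, 0.8724, 0.2726, 0.1791], [0.914, -0.387, -0.122, 0.6043], [-0.001, 0.2987, -0.9543, 0.3829], [0.0, 0.0, 0.0, 1.0]]}
['IKError', 'camera_info', 'finish_job', 'grip_depth', 'read_state', 'snapshot'] 0.0188
```

View pics/scene0.png

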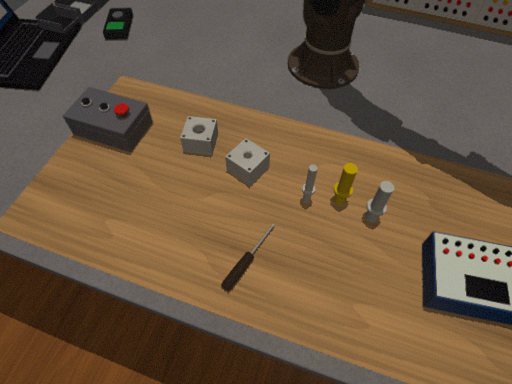

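View pics/top0.png

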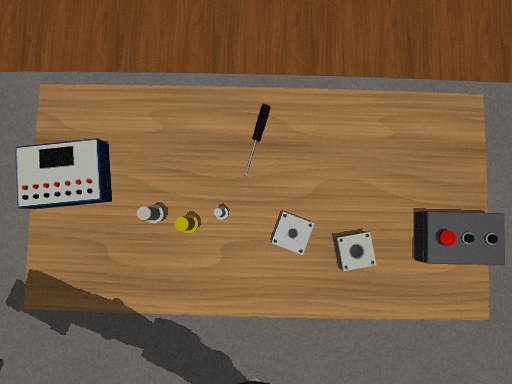

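View pics/wrist0.png

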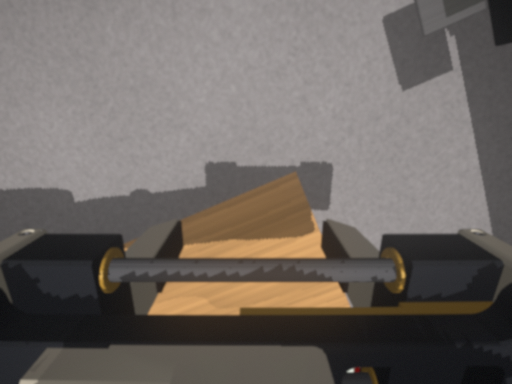

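```bash
python3 - <<'E'
import cv2,numpy as np
t=cv2.imread("pics/top0.png"); s=cv2.imread("pics/scene0.png")
a=cv2.resize(t[190:285,120:250],None,fx=6,fy=6,interpolation=cv2.INTER_CUBIC)
cv2.imwrite("pics/a.png",a)
cv2.imwrite("pics/b.png",cv2.resize(t[200:285,265:390],None,fx=6,fy=6,interpolation=cv2.INTER_CUBIC))
cv2.imwrite("pics/c.png",cv2.resize(s[150:235,290:410],None,fx=6,fy=6,interpolation=cv2.INTER_CUBIC))
cv2.imwrite("pics/d.png",cv2.resize(s[105:190,170:290],None,fx=6,fy=6,interpolation=cv2.INTER_CUBIC))
E
```

```text
(no output)
```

View pics/a.png

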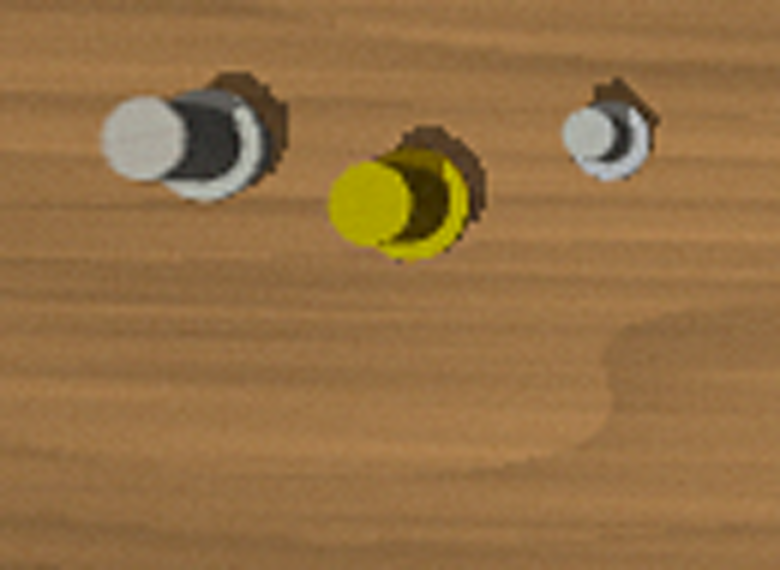

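View pics/b.png

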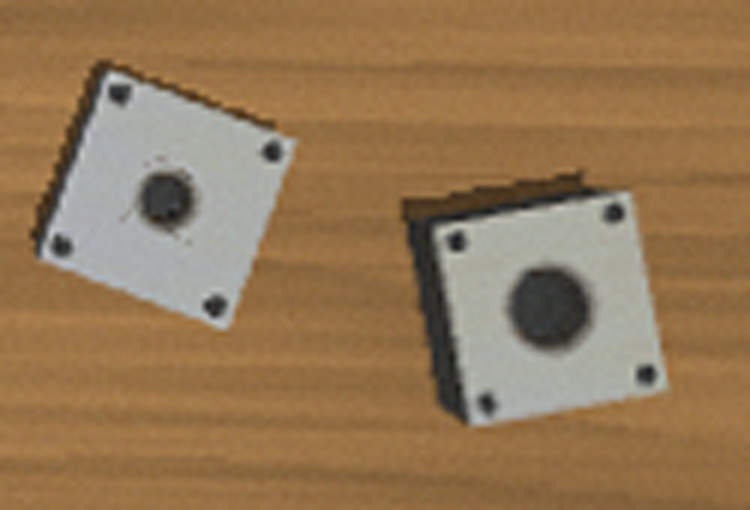

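View pics/c.png

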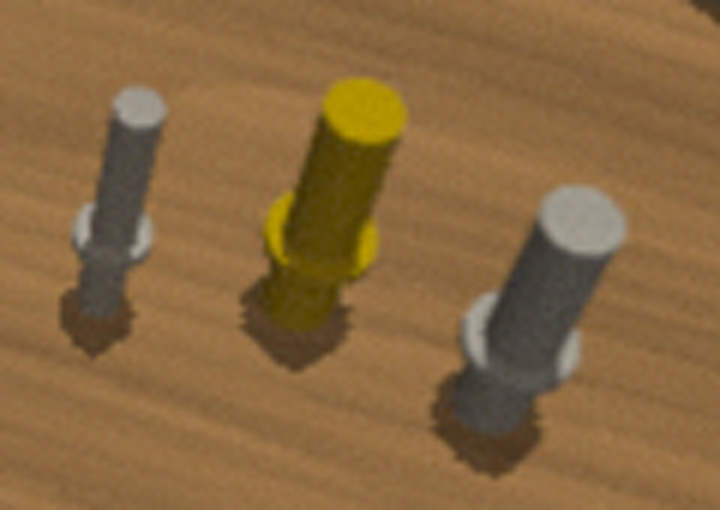

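View pics/d.png

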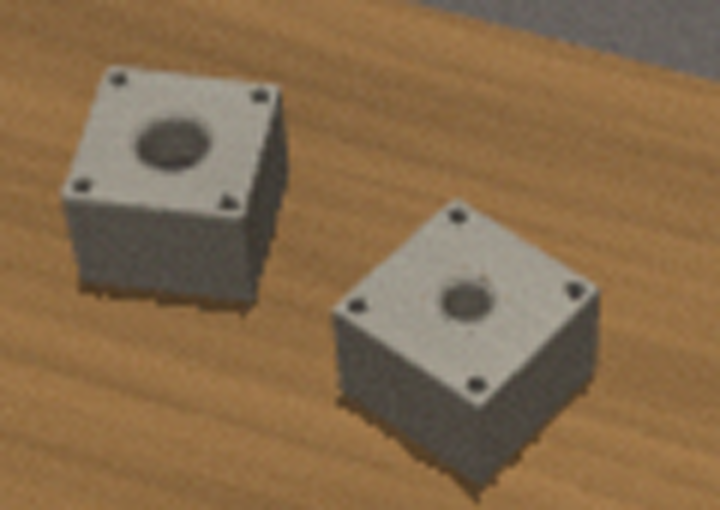

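```bash
cat > h.py <<'E'
import cv2,numpy as np
from workcell import robot
def ray(n,uv,C=None):
    c=C or robot.camera_info(n); T=np.array(c['T'])
    K=np.array([[c['fx'],0,c['cx']],[0,c['fy'],c['cy']],[0,0,1]])
    p=cv2.undistortPoints(np.array([[uv]],float),K,np.array(c['dist'],float))[0,0]
    return T[:3,3],T[:3,:3]@np.array([p[0],p[1],1])
def onz(n,uv,z,C=None):
    o,d=ray(n,uv,C); return o+d*(z-o[2])/d[2]
def proj(n,P):
    c=robot.camera_info(n); T=np.linalg.inv(np.array(c['T']))
    K=np.array([[c['fx'],0,c['cx']],[0,c['fy'],c['cy']],[0,0,1]])
    return cv2.projectPoints(np.array(P,float).reshape(-1,3),cv2.Rodrigues(T[:3,:3])[0],T[:3,3],K,np.array(c['dist'],float))[0][:,0]
E
python3 - <<'E'
from h import *
t=cv2.imread("pics/top0.png"); s=cv2.imread("pics/scene0.png")
def blobs(im,lo,roi,th,name,z,satmax=60):
    x0,y0,x1,y1=roi; c=im[y0:y1,x0:x1]; hsv=cv2.cvtColor(c,cv2.COLOR_BGR2HSV)
    m=((hsv[...,2]>th)&(hsv[...,1]<satmax)).astype(np.uint8)
    cs,_=cv2.findContours(m,cv2.RETR_EXTERNAL,cv2.CHAIN_APPROX_NONE)
    for k in cs:
        if cv2.contourArea(k)<60: continue
        r=cv2.minAreaRect(k); ctr=np.array(r[0])+[x0,y0]
        box=cv2.boxPoints(r)+[x0,y0]
        print(name,ctr.round(2),np.round(r[1],1),onz(name,ctr,z).round(4))
        B=np.array([onz(name,b,z) for b in box]); print(' box ctr',B.mean(0).round(4),'angles',[round(float(np.degrees(np.arctan2(*(B[(i+1)%4]-B[i])[[1,0]]))),1) for i in range(4)],'len',[round(float(np.linalg.norm(B[(i+1)%4]-B[i])),4) for i in range(4)])
blobs(t,0,(265,200,390,285),150,'top',0.06)
blobs(s,0,(170,105,290,190),140,'scene',0.06)
# manual pix
print('bore top man',onz('top',(265+548/6,200+308/6),.06).round(4),'scene',onz('scene',(170+173/6,105+143/6),.06).round(4))
print('small bore',onz('top',(265+166/6,200+200/6),.06).round(4),onz('scene',(170+467/6,105+301/6),.06).round(4))
for nm,a,b in [('thick',(120+144/6,190+139/6),(290+583/6,150+221/6)),('yellow',(120+370/6,190+203/6),(290+365/6,150+110/6)),('thin',(120+590/6,190+134/6),(290+139/6,150+107/6))]:
    print(nm,onz('top',a,.14).round(4),onz('scene',b,.14).round(4))
for nm,a,b in [('thick collar',(120+206/6,190+145/6),(290+521/6,150+343/6))]:
    print(nm,onz('top',a,.056).round(4),onz('scene',b,.056).round(4))
E
```

```text
top [356.69 251.08] [33.7 32.8] [ 0.4714 -0.2484  0.06  ]
 box ctr [ 0.4715 -0.2485  0.06  ] angles [-78.9, -169.6, 100.9, 10.7] len [0.0829, 0.0834, 0.0825, 0.0831]
top [292.48 232.99] [33.7 33.5] [ 0.5128 -0.0872  0.06  ]
 box ctr [ 0.5129 -0.0873  0.06  ] angles [-19.2, -109.0, 160.4, 71.1] len [0.0835, 0.0842, 0.0834, 0.0837]
scene [247.15 154.27] [33.3 26.9] [ 0.5148 -0.0867  0.06  ]
 box ctr [ 0.5135 -0.0874  0.06  ] angles [174.5, 68.7, -8.3, -109.6] len [0.0875, 0.0993, 0.0836, 0.0943]
scene [198. 128.] [32.  22.1] [ 0.4735 -0.2479  0.06  ]
 box ctr [ 0.4727 -0.2484  0.06  ] angles [-159.1, 100.3, 18.1, -79.3] len [0.0834, 0.0928, 0.0821, 0.0886]
bore top man [ 0.4708 -0.2475  0.06  ] scene [ 0.4756 -0.2444  0.06  ]
small bore [ 0.512  -0.0877  0.06  ] [ 0.517  -0.0839  0.06  ]
thick [0.5515 0.2619 0.14  ] [0.5557 0.2654 0.14  ]
yellow [0.5294 0.174  0.14  ] [0.5324 0.1774 0.14  ]
thin [0.5578 0.091  0.14  ] [0.5612 0.0947 0.14  ]
thick collar [0.5512 0.2617 0.056 ] [0.5582 0.2656 0.056 ]
```

Request:
send_rows:
  increments:
    - {"slide": [-10, -4, 0.5], "spin": 11, "fingers": 0}
    - {"slide": [-10, -4, 0.5], "spin": 11, "fingers": 0}
    - {"slide": [-10, -4, 0.5], "spin": 11, "fingers": 0}
    - {"slide": [-10, -4, 0.5], "spin": 11, "fingers": 0}
    - {"slide": [-10, -4, 0.5], "spin": 11, "fingers": 0}
    - {"slide": [-10, -4, 0.5], "spin": 11, "fingers": 0}
    - {"slide": [-10, -4, 0.5], "spin": 11, "fingers": 0}
    - {"slide": [-10, -4, 0.5], "spin": 11, "fingers": 0}
    - {"slide": [-10, -4, 0.5], "spin": 11, "fingers": 0}
    - {"slide": [-10, -4, 0.5], "spin": 11, "fingers": 0}
    - {"slide": [-10, -4, 0.5], "spin": 11, "fingers": 0}
    - {"slide": [-10, -4, 0.5], "spin": 11, "fingers": 0}

```text
t: 1.15
tcp_pos: [0.5572, 0.2577, 0.2064]
tcp_rot: [0.638, 0.77, -0.001, 0.001]
ft_force: [-0.1, 0.0, 0.1]
finger_gap: 0.0918
```

```bash
cat >> h.py <<'E'
from scipy.spatial.transform import Rotation as R
def delta(target,yaw=None):
    s=robot.read_state(); M=R.from_quat(s['tcp_rot']).as_matrix()
    d=M.T@(np.array(target)-s['tcp_pos'])/0.04
    az=np.degrees(np.arctan2(M[1,1],M[0,1]))
    print('t',s['t'],'tcp',np.round(s['tcp_pos'],4),'yaz',round(az,2),'tz',np.round(M[:,2],4),'gap',round(s['finger_gap'],4),'F',np.round(s['ft_force'],1),'Tq',np.round(s['ft_torque'],2))
    print('slide units',np.round(d,3),'spin',None if yaw is None else round((az-yaw)/5,3))
E
python3 - <<'E'
from h import *
im=robot.snapshot('wrist'); cv2.imwrite('pics/w1.png',im)
delta([0.553,0.263,0.093],10.8)
print(proj('wrist',[[0.553,0.263,0.14]]))
E
```

```text
t 1.2 tcp [0.5553 0.2607 0.2063] yaz 10.85 tz [-0.     -0.0012 -1.    ] gap 0.0919 F [-0.1 -0.3  0.1] Tq [-0.03  0.04 -0.04]
slide units [ 0.072 -0.045  2.834] spin 0.011
[[249.46682119 197.30376031]]
```

View pics/w1.png

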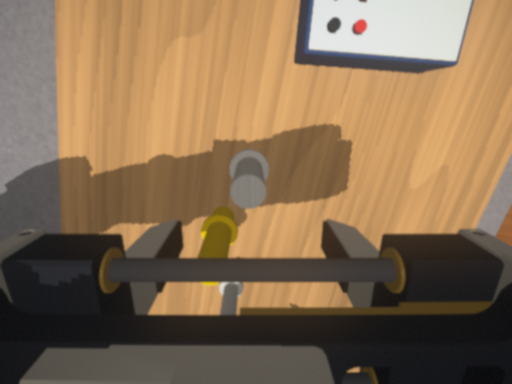

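```bash
python3 - <<'E'
from h import *
im=robot.snapshot('wrist'); cv2.imwrite('pics/w1b.png',im)
cv2.imwrite('pics/w1c.png',cv2.resize(im[130:220,205:295],None,fx=6,fy=6,interpolation=cv2.INTER_CUBIC))
for p in [(248,191),(248,193)]: print(onz('wrist',p,.14))
print(proj('wrist',[robot.read_state()['tcp_pos']]))
E
```

```text
[0.54923774 0.27078322 0.14      ]
[0.54958501 0.26895174 0.14      ]
[[251.51974963 234.82196227]]
```

View pics/w1c.png

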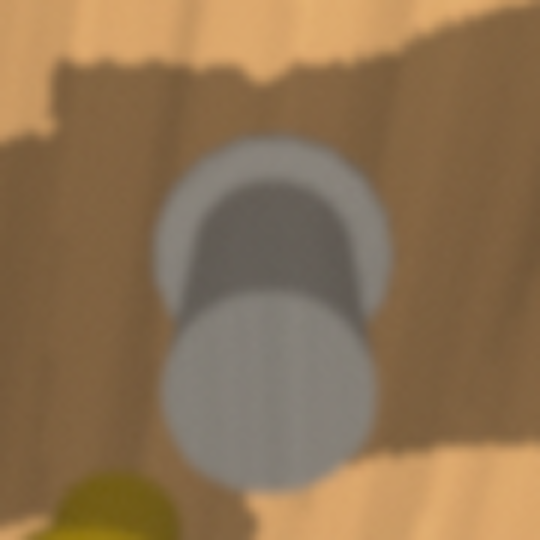

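Request:
send_rows:
  increments:
    - {"slide": [0.12, -0.05, 0.6], "fingers": 0}
    - {"slide": [0.12, -0.05, 1.3], "fingers": 0}
    - {"slide": [0.12, -0.05, 2.0], "fingers": 0}
    - {"slide": [0.12, -0.05, 2.6], "fingers": 0}
    - {"slide": [0.12, -0.05, 2.83], "fingers": 0}
    - {"slide": [0.12, -0.05, 2.83], "fingers": 0}
    - {"slide": [0.12, -0.05, 2.83], "fingers": 1}
    - {"slide": [0.12, -0.05, 2.83], "fingers": 1}
    - {"slide": [0.12, -0.05, 2.83], "fingers": 1}
    - {"slide": [0.12, -0.05, 2.83], "fingers": 1}
    - {"slide": [0.12, -0.05, 2.83], "fingers": 1}
    - {"slide": [0.12, -0.05, 2.83], "fingers": 1}
  squeeze: 25

```text
$.increments[0]: bad value
```

```bash
python3 - <<'E'
from h import *
cv2.imwrite('pics/w2.png',robot.snapshot('wrist'));
s=robot.snapshot('scene')
cv2.imwrite('pics/s2.png',cv2.resize(s[100:250,290:470],None,fx=4,fy=4,interpolation=cv2.INTER_CUBIC))
delta([0.553,0.263,0.21],10.8)
E
```

```text
t 1.35 tcp [0.5529 0.2647 0.2065] yaz 11.23 tz [-1.1e-03  6.0e-04 -1.0e+00] gap 0.0916 F [-0.2 -0.1 -0.3] Tq [-0.04  0.06 -0.02]
slide units [-0.043 -0.006 -0.088] spin 0.086
```

View pics/w2.png

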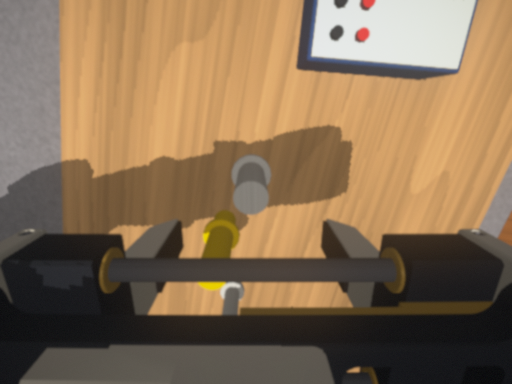

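View pics/s2.png

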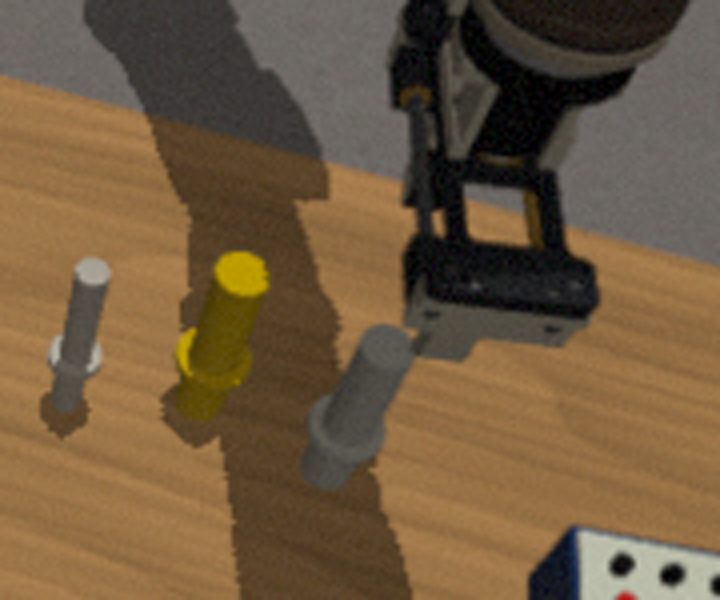

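Request:
send_rows:
  increments:
    - {"slide": [0, 0, 0.6], "fingers": 0, "spin": 0}
    - {"slide": [0, 0, 1.3], "fingers": 0, "spin": 0}
    - {"slide": [0, 0, 2.0], "fingers": 0, "spin": 0}
    - {"slide": [0, 0, 2.6], "fingers": 0, "spin": 0}
    - {"slide": [0, 0, 2.83], "fingers": 0, "spin": 0}
    - {"slide": [0, 0, 2.83], "fingers": 0, "spin": 0}
    - {"slide": [0, 0, 2.83], "fingers": 1, "spin": 0}
    - {"slide": [0, 0, 2.83], "fingers": 1, "spin": 0}
    - {"slide": [0, 0, 2.83], "fingers": 1, "spin": 0}
    - {"slide": [0, 0, 2.83], "fingers": 1, "spin": 0}
    - {"slide": [0, 0, 2.83], "fingers": 1, "spin": 0}
    - {"slide": [0, 0, 2.83], "fingers": 1, "spin": 0}
  squeeze: 25

```text
t: 2.35
tcp_pos: [0.5543, 0.2633, 0.0941]
tcp_rot: [0.635, 0.772, 0.0, 0.0]
ft_force: [-0.2, 0.7, -0.1]
finger_gap: 0.0563
```

```bash
python3 - <<'E'
from h import *
cv2.imwrite('pics/w3.png',robot.snapshot('wrist'));
delta([0.553,0.263,0.21],10.8)
E
```

```text
t 2.4 tcp [0.5542 0.2633 0.094 ] yaz 11.11 tz [ 5.e-04  4.e-04 -1.e+00] gap 0.0529 F [ 0.6 -0.3  0. ] Tq [-0.13  0.04  0.  ]
slide units [-1.000e-03 -2.900e-02 -2.901e+00] spin 0.062
```

View pics/w3.png

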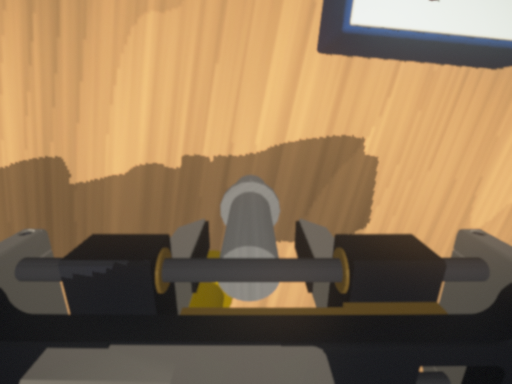

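Request:
send_rows:
  increments:
    - {"slide": [0.05, 0, 0], "fingers": 1, "spin": 0}
    - {"slide": [0.05, 0, 0], "fingers": 1, "spin": 0}
    - {"slide": [0.05, 0, 0], "fingers": 1, "spin": 0}
    - {"slide": [0.05, 0, 0], "fingers": 1, "spin": 0}
    - {"slide": [0.05, 0, 0], "fingers": 1, "spin": 0}
    - {"slide": [0.05, 0, 0], "fingers": 1, "spin": 0}
    - {"slide": [0.05, 0, 0], "fingers": 1, "spin": 0}
    - {"slide": [0.05, 0, 0], "fingers": 1, "spin": 0}
  squeeze: 25

```text
t: 3.07
tcp_pos: [0.5536, 0.2653, 0.0935]
tcp_rot: [0.635, 0.772, 0.0, -0.0]
ft_force: [0.2, 0.4, 0.0]
finger_gap: 0.0315
```

```bash
python3 - <<'E'
from h import *
cv2.imwrite('pics/w4.png',robot.snapshot('wrist'));
delta([0.553,0.263,0.21],10.8)
E
```

```text
t 3.1167 tcp [0.5536 0.2652 0.0935] yaz 11.12 tz [-1.e-04  0.e+00 -1.e+00] gap 0.0313 F [-0.1  0.3 -1.2] Tq [0.1  0.04 0.01]
slide units [-0.052 -0.025 -2.913] spin 0.064
```

View pics/w4.png

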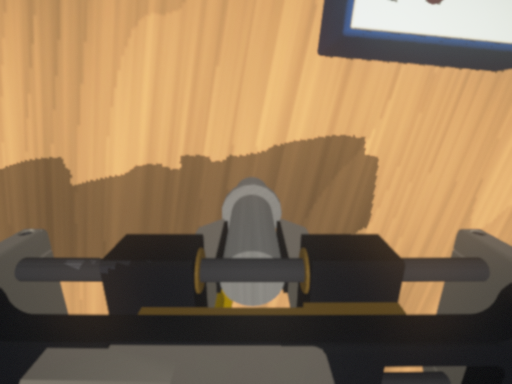

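Request:
send_rows:
  increments:
    - {"slide": [0, 0, -0.6], "fingers": 1, "spin": 0}
    - {"slide": [0, 0, -1.4], "fingers": 1, "spin": 0}
    - {"slide": [0, 0, -2.3], "fingers": 1, "spin": 0}
    - {"slide": [0, 0, -3.2], "fingers": 1, "spin": 0}
    - {"slide": [0, 0, -4.0], "fingers": 1, "spin": 0}
    - {"slide": [-0.3, -0.1, -4.3], "fingers": 1, "spin": 0}
    - {"slide": [-0.9, -0.4, -4.3], "fingers": 1, "spin": 0}
    - {"slide": [-1.7, -0.7, -4.3], "fingers": 1, "spin": 0}
    - {"slide": [-2.6, -1.1, -4.3], "fingers": 1, "spin": 0}
    - {"slide": [-3.4, -1.45, -4.3], "fingers": 1, "spin": 0}
    - {"slide": [-4.2, -1.8, -4.3], "fingers": 1, "spin": 0}
    - {"slide": [-5.0, -2.1, -4.3], "fingers": 1, "spin": 0}

```text
t: 4.12
tcp_pos: [0.5078, 0.0501, 0.2644]
tcp_rot: [0.636, 0.772, -0.001, -0.001]
ft_force: [0.4, -0.7, -3.1]
finger_gap: 0.0313
```

```bash
python3 - <<'E'
from h import *
delta([0.4594,-0.179,0.26],10.8)
E
```

```text
t 4.1167 tcp [0.5078 0.0501 0.2644] yaz 11.08 tz [-2.e-03 -5.e-04 -1.e+00] gap 0.0313 F [ 0.4 -0.7 -3.1] Tq [-0.12 -0.07  0.01]
slide units [-5.389 -2.288  0.115] spin 0.056
```

Request:
send_rows:
  increments:
    - {"slide": [-0.8, -0.35, 0], "fingers": 1, "spin": 0}
    - {"slide": [-1.6, -0.7, 0], "fingers": 1, "spin": 0}
    - {"slide": [-2.4, -1.0, 0], "fingers": 1, "spin": 0}
    - {"slide": [-3.2, -1.4, 0], "fingers": 1, "spin": 0}
    - {"slide": [-4.0, -1.7, 0], "fingers": 1, "spin": 0}
    - {"slide": [-4.7, -2.0, 0], "fingers": 1, "spin": 0}
    - {"slide": [-5.2, -2.2, 0], "fingers": 1, "spin": 0}
    - {"slide": [-5.42, -2.33, 0], "fingers": 1, "spin": 0}
    - {"slide": [-5.42, -2.33, 0], "fingers": 1, "spin": 0}
    - {"slide": [-5.42, -2.33, 0], "fingers": 1, "spin": 0}

```text
t: 4.95
tcp_pos: [0.4594, -0.1777, 0.2648]
tcp_rot: [0.636, 0.772, -0.0, -0.001]
ft_force: [1.0, 0.1, -2.7]
finger_gap: 0.0316
```

```bash
python3 - <<'E'
from h import *
delta([0.4594,-0.179,0.138],10.8)
cv2.imwrite('pics/w5.png',robot.snapshot('wrist'));cv2.imwrite('pics/t5.png',robot.snapshot('top'));cv2.imwrite('pics/s5.png',robot.snapshot('scene'))
delta([0.4594,-0.179,0.138],10.8)
E
```

```text
t 4.95 tcp [ 0.4594 -0.1777  0.2648] yaz 11.05 tz [-1.2e-03  8.0e-04 -1.0e+00] gap 0.0316 F [ 1.   0.1 -2.7] Tq [-0.02  0.03  0.01]
slide units [-3.600e-02 -2.000e-03  3.171e+00] spin 0.051
t 5.1 tcp [ 0.4604 -0.1763  0.2651] yaz 11.25 tz [-6.e-04  7.e-04 -1.e+00] gap 0.0316 F [ 0.5  0.1 -2.8] Tq [-0.08  0.06  0.04]
slide units [-0.065 -0.035  3.178] spin 0.091
```

View pics/w5.png

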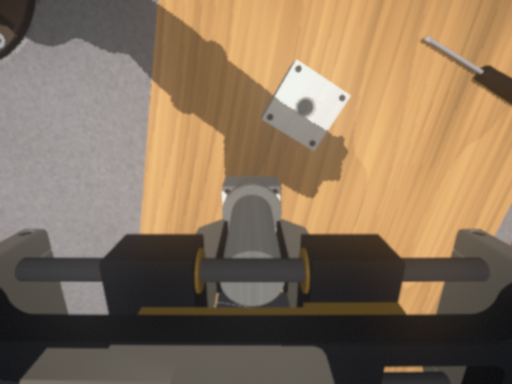

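View pics/t5.png

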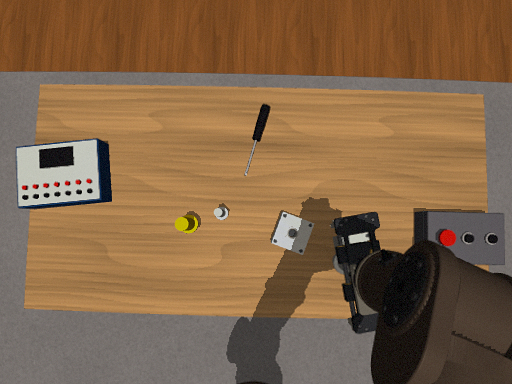

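View pics/s5.png

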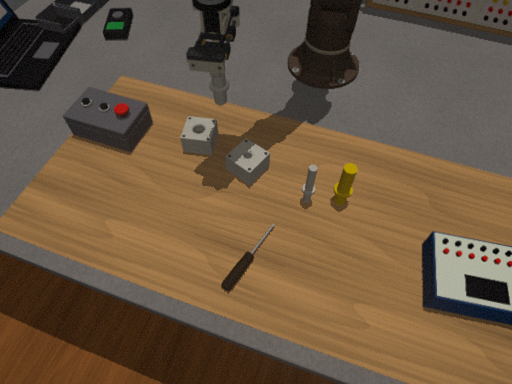

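```bash
python3 - <<'E'
from h import *
im=cv2.imread('pics/w5.png')
print(onz('wrist',(306,106),.06), proj('wrist',[[0.513,-0.0873,.06],[0.4719,-0.2484,.06]]))
g=cv2.resize(im[50:210,210:360],None,fx=4,fy=4,interpolation=cv2.INTER_CUBIC); cv2.imwrite('pics/w5c.png',g)
E
```

```text
[ 0.5145589  -0.08345024  0.06      ] [[304.10754567 108.76604087]
 [249.71241167 214.76203367]]
```

View pics/w5c.png

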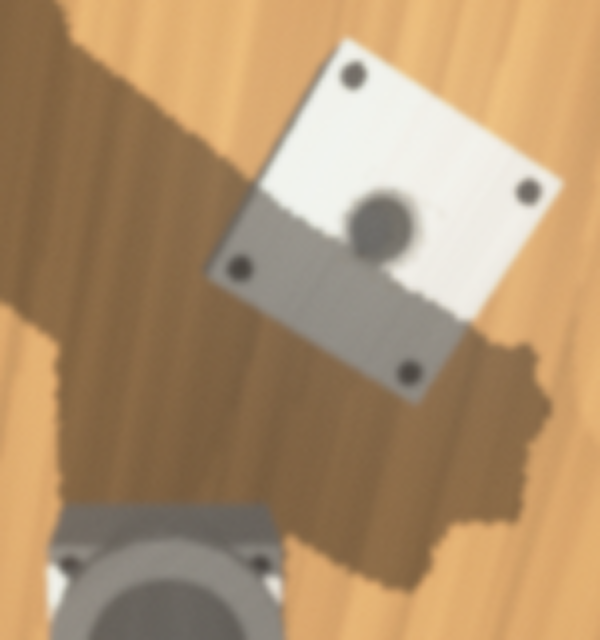

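```bash
python3 - <<'E'
from h import *
f=lambda x,y,ox,oy,k:((x+.5)/k-.5+ox,(y+.5)/k-.5+oy)
T=[onz('top',f(x,y,265,200,6),.06) for x,y in [(457,241),(614,212),(646,375),(486,403)]]
print(np.mean(T,0),np.linalg.norm(T[0]-T[1]))
S=[onz('scene',f(x,y,170,105,6),.06) for x,y in [(119,79),(261,96),(229,203),(82,186)]]
print(np.mean(S,0), np.linalg.norm(S[0]-S[1]),'bore scene',onz('scene',f(173,143,170,105,6),.06))
W=[onz('wrist',f(x,y,210,50,4),.06) for x,y in [(70,566),(260,566)]]
m=np.mean(W,0);d=W[1]-W[0];print(W,m,np.linalg.norm(d),np.degrees(np.arctan2(d[1],d[0])))
L=np.linalg.norm(T[0]-T[1])/2
e=d/np.linalg.norm(d); n=np.array([-e[1],e[0],0]); print('wrist bore',m-n*.033)
B=[onz('wrist',f(x,y,210,50,4),.06) for x,y in [(353,75),(528,191),(410,372),(240,268)]]
print('small wrist',np.mean(B,0))
T2=[onz('top',f(x,y,265,200,6),.06) for x,y in [(119,93),(272,151),(215,305),(62,245)]];print('small top',np.mean(T2,0))
S2=[onz('scene',f(x,y,170,105,6),.06) for x,y in [(458,216),(575,290),(477,384),(357,306)]];print('small scene',np.mean(S2,0))
E
```

```text
[ 0.47197971 -0.24771368  0.06      ] 0.06715167376037928
[ 0.47285151 -0.24703565  0.06      ] 0.06869329819305402 bore scene [ 0.47456305 -0.24616806  0.06      ]
[array([ 0.43306777, -0.21869907,  0.06      ]), array([ 0.49993157, -0.20548052,  0.06      ])] [ 0.46649967 -0.2120898   0.06      ] 0.0681578902985881 11.18281685357674
wrist bore [ 0.4728997  -0.24446324  0.06      ]
small wrist [ 0.51397134 -0.08483896  0.06      ]
small top [ 0.51367113 -0.08708364  0.06      ]
small scene [ 0.51442683 -0.08616105  0.06      ]
```

Request:
send_rows:
  increments:
    - {"slide": [0, -0.04, 0.6], "fingers": 1, "spin": 0}
    - {"slide": [0, -0.04, 1.4], "fingers": 1, "spin": 0}
    - {"slide": [0, -0.04, 2.2], "fingers": 1, "spin": 0}
    - {"slide": [0, -0.04, 2.8], "fingers": 1, "spin": 0}
    - {"slide": [0, -0.04, 3.1], "fingers": 1, "spin": 0}
    - {"slide": [0, -0.04, 3.17], "fingers": 1, "spin": 0}
    - {"slide": [-0.1, -0.04, 3.17], "fingers": 1, "spin": 0}
    - {"slide": [-0.2, -0.04, 3.17], "fingers": 1, "spin": 0}
    - {"slide": [-0.3, -0.04, 3.17], "fingers": 1, "spin": 0}
    - {"slide": [-0.4, -0.04, 3.17], "fingers": 1, "spin": 0}
    - {"slide": [-0.5, -0.04, 3.17], "fingers": 1, "spin": 0}
    - {"slide": [-0.6, -0.04, 3.17], "fingers": 1, "spin": 0}

```text
t: 6.1
tcp_pos: [0.4638, -0.2015, 0.1393]
tcp_rot: [0.635, 0.772, 0.001, 0.0]
ft_force: [-0.5, 5.1, 1.5]
finger_gap: 0.0311
```

```bash
cat >> h.py <<'E'
B=np.array([0.4725,-0.2465]); nn=np.array([-0.191,0.982]); ee=np.array([0.982,0.191])
def rel():
    s=robot.read_state(); p=np.array(s['tcp_pos']); q=p[:2]-B
    print('n',round(q@nn*1000,1),'e',round(q@ee*1000,1),'gripz',round((p[2]+.0188)*1000,1),'Fn',round(float(np.array(s['ft_force'])[:2]@nn),1),'Fe',round(float(np.array(s['ft_force'])[:2]@ee),1),'Fz',round(s['ft_force'][2],1),'gap',round(s['finger_gap'],4),'t',s['t'],'Tq',np.round(s['ft_torque'],2))
E
python3 - <<'E'
from h import *
rel()
cv2.imwrite('pics/s6.png',cv2.resize(robot.snapshot('scene')[60:180,150:300],None,fx=4,fy=4,interpolation=cv2.INTER_CUBIC))
rel()
E
```

```text
n 45.8 e 0.0 gripz 158.1 Fn 5.1 Fe 0.5 Fz 1.5 gap 0.0311 t 6.1 Tq [1.36 0.04 0.02]
n 44.8 e -0.1 gripz 158.1 Fn 3.3 Fe 1.0 Fz 0.3 gap 0.0313 t 6.15 Tq [ 1.31 -0.1  -0.02]
```

View pics/s6.png

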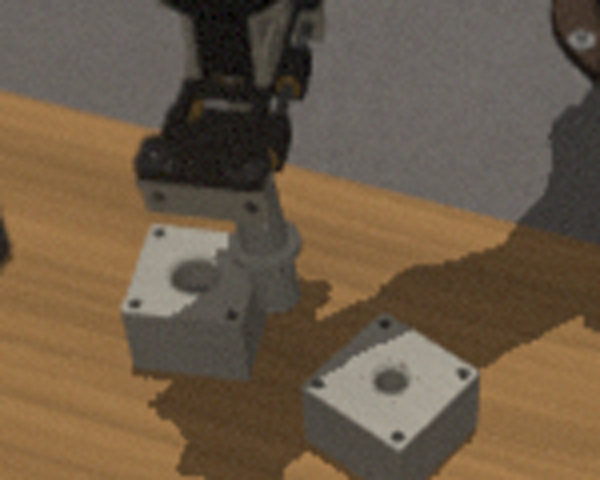

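Request:
send_rows:
  increments:
    - {"slide": [-0.1, 0, 0], "fingers": 1, "spin": 0}
    - {"slide": [-0.2, 0, 0], "fingers": 1, "spin": 0}
    - {"slide": [-0.3, 0, 0], "fingers": 1, "spin": 0}
    - {"slide": [-0.4, 0, 0], "fingers": 1, "spin": 0}
    - {"slide": [-0.5, 0, 0], "fingers": 1, "spin": 0}
    - {"slide": [-0.55, 0, 0], "fingers": 1, "spin": 0}
    - {"slide": [-0.55, 0, 0], "fingers": 1, "spin": 0}
    - {"slide": [-0.55, 0, 0], "fingers": 1, "spin": 0}

```text
t: 6.82
tcp_pos: [0.4673, -0.2236, 0.1386]
tcp_rot: [0.635, 0.772, -0.0, 0.0]
ft_force: [1.0, 2.7, -2.6]
finger_gap: 0.0311
```

```bash
python3 - <<'E'
from h import *
rel()
cv2.imwrite('pics/s7.png',cv2.resize(robot.snapshot('scene')[60:180,150:300],None,fx=4,fy=4,interpolation=cv2.INTER_CUBIC))
cv2.imwrite('pics/w7.png',robot.snapshot('wrist'))
rel()
E
```

```text
n 23.5 e -0.7 gripz 157.4 Fn 2.4 Fe 1.5 Fz -2.6 gap 0.0311 t 6.8167 Tq [ 0.83 -0.28  0.01]
n 23.5 e -0.8 gripz 157.4 Fn 3.0 Fe 0.5 Fz -3.5 gap 0.0315 t 6.9167 Tq [ 0.76 -0.14 -0.06]
```

View pics/s7.png

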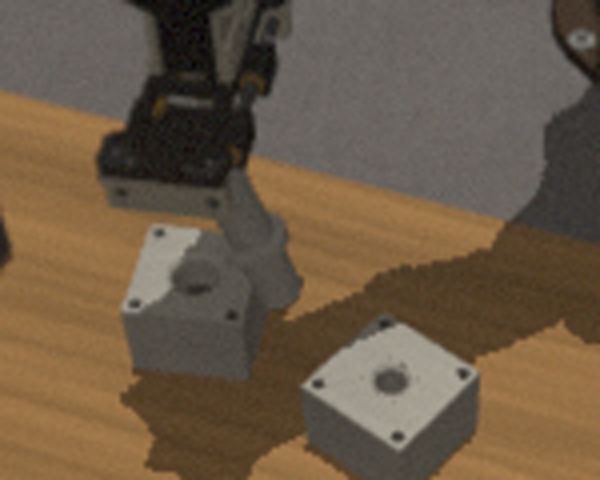

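View pics/w7.png

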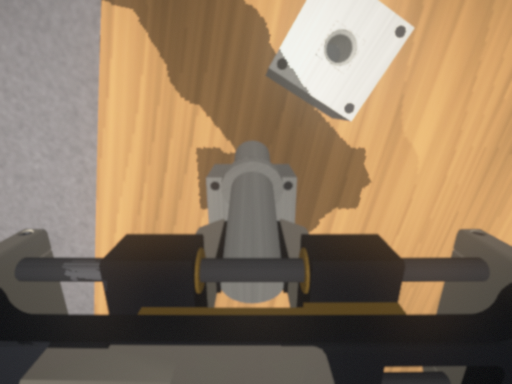

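Request:
send_rows:
  increments:
    - {"slide": [0.1, 0.02, 0], "fingers": 1, "spin": 0}
    - {"slide": [0.2, 0.02, -0.1], "fingers": 1, "spin": 0}
    - {"slide": [0.25, 0.02, -0.4], "fingers": 1, "spin": 0}
    - {"slide": [0.2, 0.02, -0.8], "fingers": 1, "spin": 0}
    - {"slide": [0, 0.02, -0.9], "fingers": 1, "spin": 0}
    - {"slide": [-0.4, 0.02, -0.9], "fingers": 1, "spin": 0}
    - {"slide": [-0.8, 0.02, -0.9], "fingers": 1, "spin": 0}
    - {"slide": [-1.2, 0.02, -0.9], "fingers": 1, "spin": 0}
    - {"slide": [-1.4, 0.02, -0.9], "fingers": 1, "spin": 0}
    - {"slide": [-1.4, 0.02, -0.9], "fingers": 1, "spin": 0}
    - {"slide": [-1.4, 0.02, -0.9], "fingers": 1, "spin": 0}

```text
t: 7.83
tcp_pos: [0.4786, -0.2784, 0.1744]
tcp_rot: [0.636, 0.772, -0.0, -0.0]
ft_force: [-0.1, 0.3, -2.4]
finger_gap: 0.0313
```

```bash
python3 - <<'E'
from h import *
rel()
im=robot.snapshot('scene');cv2.imwrite('pics/s8r.png',im)
cv2.imwrite('pics/s8.png',cv2.resize(im[60:160,150:260],None,fx=6,fy=6,interpolation=cv2.INTER_CUBIC))
cv2.imwrite('pics/w8.png',robot.snapshot('wrist'))
rel()
E
```

```text
n -32.5 e -0.1 gripz 193.2 Fn 0.3 Fe -0.0 Fz -2.4 gap 0.0313 t 7.8333 Tq [-0.08  0.08 -0.04]
n -31.4 e 0.3 gripz 193.2 Fn -0.4 Fe 0.2 Fz -3.3 gap 0.0317 t 7.9333 Tq [-0.11  0.08  0.04]
```

View pics/s8.png

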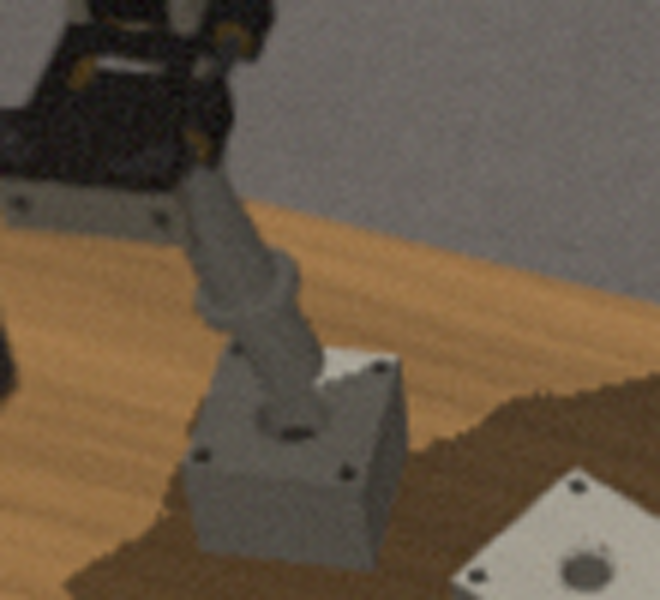

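View pics/w8.png

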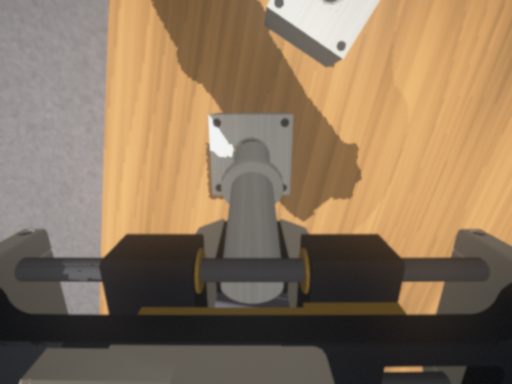

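```bash
python3 - <<'E'
from h import *
e3=np.array([*ee,0]); B3=np.array([*B,.06])
def pl(x,y,k=6,ox=150,oy=60):
    o,d=ray('scene',((x+.5)/k-.5+ox,(y+.5)/k-.5+oy)); s=((B3-o)@e3)/(d@e3); p=o+s*d-B3; return np.array([p[:2]@nn,p[2]])*1000
a=pl(221,230);b=pl(288,370);c=pl(248,290); print(a,b,c,np.degrees(np.arctan2(*(a-b))), pl(300,432), pl(322,365),pl(256,395))
# rear edge line (right edge) 
print(pl(250,215),pl(322,360))
E
python3 - <<'E'
import cv2
im=cv2.imread('pics/w8.png');cv2.imwrite('pics/w8c.png',cv2.resize(im[100:220,190:310],None,fx=5,fy=5,interpolation=cv2.INTER_CUBIC))
E
```

```text
[-18.76076975 106.93130832] [ 0.31273792 26.02111748] [-11.67104418  73.41940882] -13.264549604847728 [  0.94353739 -14.86970267] [16.7709377  31.85334559] [-17.23000441   6.92642658]
[ -4.65894753 117.25425781] [17.13386311 35.07663528]
```

View pics/w8c.png

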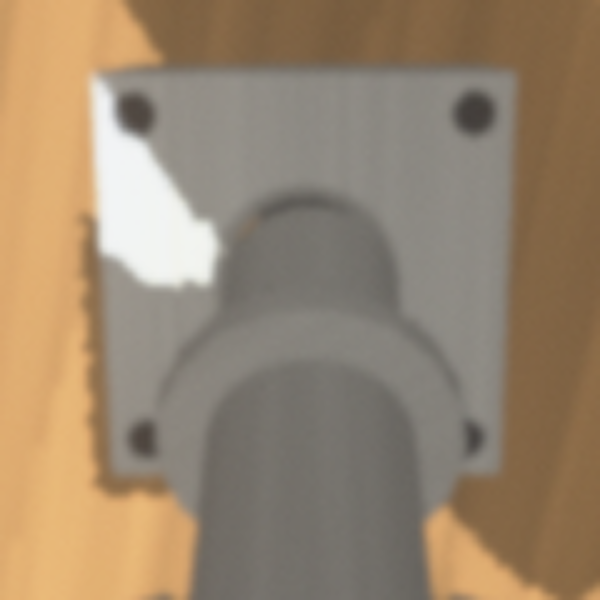

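```bash
python3 - <<'E'
from h import *
s=robot.read_state(); p=np.array(s['tcp_pos'])+[0,0,.0188]
n3=np.array([*nn,0]);z=np.array([0,0,1.]); e3=np.array([*ee,0])
for ph in [10,13,15,17,20,22]:
    c,sn=np.cos(np.radians(ph)),np.sin(np.radians(ph))
    ax=-sn*n3+c*z; up=c*n3+sn*z
    f=p-.1123*ax
    cr=f+ax*.056 ; # collar top centre
    P=[f+14*up/1000, f+3*ax/1000+16*up/1000, f+.048*ax+.024*up]
    print(ph,proj('wrist',P).round(1).tolist(),'scene collar side right',proj('scene',[f+.052*ax+.024*up, f+.003*ax+.016*up]).round(1).tolist())
im=cv2.imread('pics/s8r.png');g=cv2.GaussianBlur(cv2.cvtColor(im,cv2.COLOR_BGR2GRAY),(3,3),0).astype(int)
for r in range(92,130,2): print(r,g[r,178:214].tolist())
E
```

```text
10 [[251.6, 158.6], [251.6, 157.8], [251.6, 169.0]] scene collar side right [[196.0, 107.3], [198.6, 120.9]]
13 [[251.6, 153.0], [251.6, 152.3], [251.6, 165.6]] scene collar side right [[197.0, 106.9], [200.4, 120.6]]
15 [[251.6, 149.3], [251.6, 148.6], [251.6, 163.4]] scene collar side right [[197.6, 106.6], [201.7, 120.3]]
17 [[251.6, 145.6], [251.6, 145.0], [251.6, 161.2]] scene collar side right [[198.2, 106.3], [202.9, 120.1]]
20 [[251.6, 140.0], [251.6, 139.5], [251.6, 158.0]] scene collar side right [[199.1, 105.8], [204.6, 119.6]]
22 [[251.6, 136.3], [251.6, 135.9], [251.6, 156.0]] scene collar side right [[199.7, 105.4], [205.8, 119.2]]
92 [58, 59, 61, 66, 72, 75, 75, 73, 72, 69, 73, 84, 96, 103, 104, 104, 104, 104, 104, 103, 102, 101, 102, 102, 102, 102, 102, 101, 101, 102, 103, 103, 102, 102, 103, 103]
94 [72, 69, 66, 68, 73, 77, 76, 74, 74, 72, 69, 73, 87, 105, 115, 116, 116, 114, 111, 109, 108, 106, 105, 105, 104, 102, 101, 101, 101, 103, 103, 103, 102, 102, 102, 103]
96 [65, 72, 71, 68, 71, 75, 77, 76, 75, 73, 72, 70, 72, 85, 107, 121, 123, 123, 123, 122, 121, 120, 118,
[... 1997 characters left out ...]
7, 76, 76, 74, 74, 92, 129, 154, 159, 159, 159, 156, 144, 125, 102, 90]
122 [125, 123, 122, 122, 121, 119, 114, 103, 91, 86, 86, 86, 86, 84, 78, 73, 73, 75, 77, 77, 77, 78, 77, 78, 88, 112, 135, 143, 137, 124, 115, 109, 98, 88, 78, 74]
124 [119, 120, 120, 120, 120, 119, 110, 97, 89, 88, 87, 87, 87, 87, 84, 78, 74, 74, 76, 77, 76, 77, 77, 82, 95, 102, 97, 92, 90, 87, 86, 85, 86, 87, 88, 87]
126 [119, 119, 119, 118, 113, 100, 90, 86, 85, 85, 86, 86, 86, 86, 85, 82, 78, 76, 75, 75, 75, 76, 77, 77, 78, 81, 84, 85, 84, 85, 87, 87, 86, 86, 86, 84]
128 [118, 121, 121, 115, 98, 84, 83, 84, 84, 85, 86, 86, 86, 84, 76, 69, 68, 71, 74, 75, 76, 77, 78, 78, 75, 73, 75, 79, 83, 85, 85, 85, 85, 85, 84, 79]
```

Request:
send_rows:
  increments:
    - {"slide": [0, 0, 0.2], "fingers": 1, "spin": 0}
    - {"slide": [0, 0, 0.4], "fingers": 1, "spin": 0}
    - {"slide": [0, 0, 0.55], "fingers": 1, "spin": 0}
    - {"slide": [0, 0, 0.65], "fingers": 1, "spin": 0}
    - {"slide": [0, 0, 0.75], "fingers": 1, "spin": 0}
    - {"slide": [0, 0, 0.75], "fingers": 1, "spin": 0}
    - {"slide": [0, 0, 0.75], "fingers": 1, "spin": 0}

```text
t: 8.52
tcp_pos: [0.4786, -0.2792, 0.1446]
tcp_rot: [0.636, 0.772, -0.001, 0.0]
ft_force: [-1.6, -3.4, -3.0]
finger_gap: 0.0314
```

```bash
python3 - <<'E'
from h import *
rel()
im=robot.snapshot('scene')
cv2.imwrite('pics/s9.png',cv2.resize(im[60:160,150:260],None,fx=6,fy=6,interpolation=cv2.INTER_CUBIC))
w=robot.snapshot('wrist')
cv2.imwrite('pics/w9.png',cv2.resize(w[100:220,190:310],None,fx=5,fy=5,interpolation=cv2.INTER_CUBIC))
rel()
E
```

```text
n -33.3 e -0.3 gripz 163.4 Fn -3.0 Fe -2.2 Fz -3.0 gap 0.0314 t 8.5167 Tq [-1.18  0.5   0.02]
n -33.1 e -0.2 gripz 163.5 Fn -3.0 Fe -2.2 Fz -2.1 gap 0.0314 t 8.6167 Tq [-1.32  0.58  0.05]
```

View pics/s9.png

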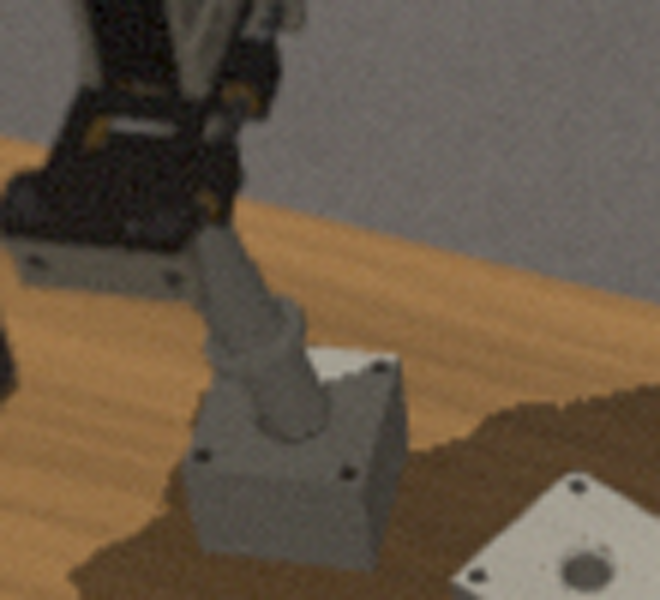

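View pics/w9.png

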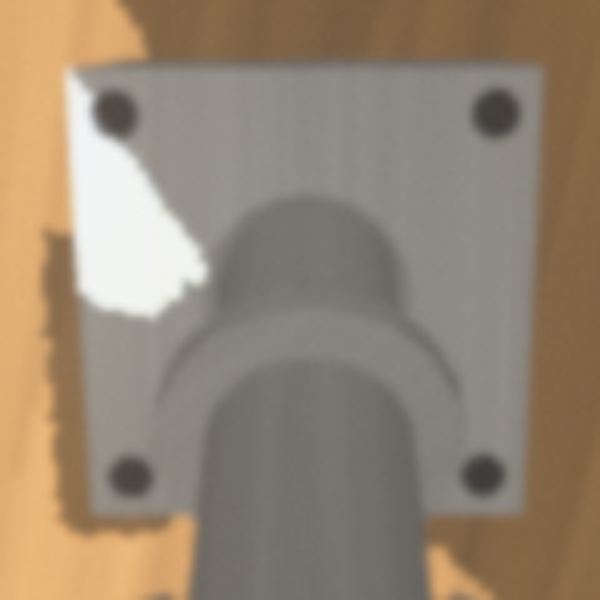

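Request:
send_rows:
  increments:
    - {"slide": [0.05, -0.03, 0], "fingers": 1, "spin": 0}
    - {"slide": [0.1, -0.03, 0], "fingers": 1, "spin": 0}
    - {"slide": [0.15, -0.03, 0], "fingers": 1, "spin": 0}
    - {"slide": [0.2, -0.03, 0], "fingers": 1, "spin": 0}
    - {"slide": [0.25, -0.03, 0], "fingers": 1, "spin": 0}
    - {"slide": [0.3, -0.03, 0], "fingers": 1, "spin": 0}
    - {"slide": [0.35, -0.03, 0], "fingers": 1, "spin": 0}
    - {"slide": [0.4, -0.03, 0], "fingers": 1, "spin": 0}
    - {"slide": [0.4, -0.03, 0], "fingers": 1, "spin": 0}

```text
t: 9.37
tcp_pos: [0.4759, -0.266, 0.1475]
tcp_rot: [0.636, 0.772, -0.0, 0.003]
ft_force: [-4.9, -9.0, 17.5]
finger_gap: 0.0316
```

```bash
python3 - <<'E'
from h import *
rel()
im=robot.snapshot('scene')
cv2.imwrite('pics/s10.png',cv2.resize(im[60:160,150:260],None,fx=6,fy=6,interpolation=cv2.INTER_CUBIC))
w=robot.snapshot('wrist')
cv2.imwrite('pics/w10.png',cv2.resize(w[100:220,190:310],None,fx=5,fy=5,interpolation=cv2.INTER_CUBIC))
rel()
E
```

```text
n -19.8 e -0.4 gripz 166.3 Fn -7.9 Fe -6.6 Fz 17.5 gap 0.0316 t 9.3667 Tq [-2.38  1.36  0.18]
n -19.9 e -0.4 gripz 166.3 Fn -8.7 Fe -5.2 Fz 17.6 gap 0.0316 t 9.4667 Tq [-2.36  1.38  0.15]
```

View pics/s10.png

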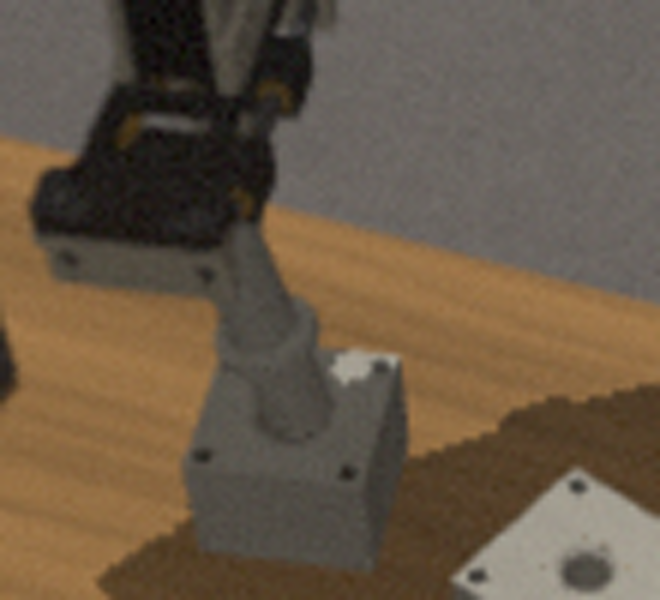

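View pics/w10.png

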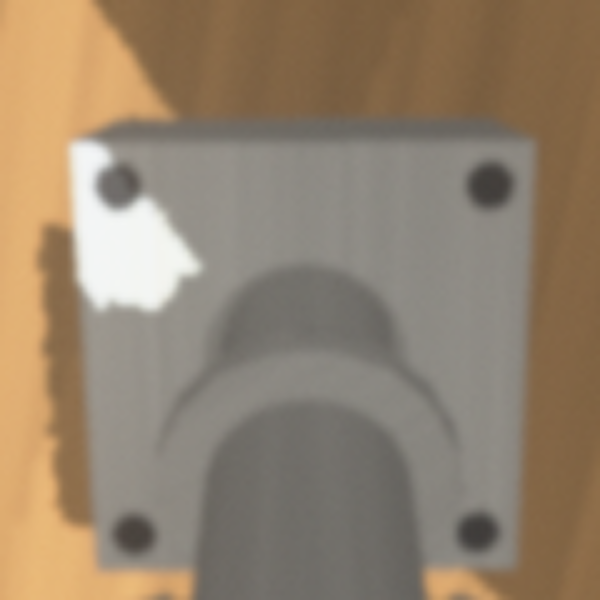

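Request:
send_rows:
  increments:
    - {"slide": [0, -0.03, -0.04], "fingers": 1, "spin": 0}
    - {"slide": [0, -0.06, -0.04], "fingers": 1, "spin": 0}
    - {"slide": [0, -0.06, -0.04], "fingers": 1, "spin": 0}
    - {"slide": [0, -0.06, -0.04], "fingers": 1, "spin": 0}

```text
t: 9.8
tcp_pos: [0.4746, -0.2647, 0.1482]
tcp_rot: [0.635, 0.772, 0.001, 0.003]
ft_force: [0.8, -5.2, 7.4]
finger_gap: 0.0314
```

```bash
python3 - <<'E'
from h import *
rel()
E
```

```text
n -18.3 e -1.4 gripz 167.0 Fn -5.3 Fe -0.2 Fz 7.4 gap 0.0314 t 9.8 Tq [-1.67 -0.4  -0.02]
```

Request:
send_rows:
  increments:
    - {"slide": [0.05, 0, 0], "fingers": 1, "spin": 0}
    - {"slide": [0.1, 0, 0], "fingers": 1, "spin": 0}
    - {"slide": [0.15, 0, 0], "fingers": 1, "spin": 0}
    - {"slide": [0.2, 0, 0], "fingers": 1, "spin": 0}
    - {"slide": [0.25, 0, 0.02], "fingers": 1, "spin": 0}
    - {"slide": [0.3, 0, 0.04], "fingers": 1, "spin": 0}
    - {"slide": [0.3, 0, 0.04], "fingers": 1, "spin": 0}

```text
t: 10.38
tcp_pos: [0.4732, -0.2555, 0.1489]
tcp_rot: [0.636, 0.772, 0.001, 0.005]
ft_force: [-2.2, -10.2, 28.4]
finger_gap: 0.0317
```

```bash
python3 - <<'E'
from h import *
rel()
w=robot.snapshot('wrist')
cv2.imwrite('pics/w11.png',cv2.resize(w[100:300,190:310],None,fx=4,fy=4,interpolation=cv2.INTER_CUBIC))
im=robot.snapshot('scene')
cv2.imwrite('pics/s11.png',cv2.resize(im[60:160,150:260],None,fx=6,fy=6,interpolation=cv2.INTER_CUBIC))
rel()
E
```

```text
n -9.0 e -1.1 gripz 167.7 Fn -9.6 Fe -4.1 Fz 28.4 gap 0.0317 t 10.3833 Tq [-2.39  1.05  0.09]
n -9.0 e -1.1 gripz 167.7 Fn -7.6 Fe -4.7 Fz 28.8 gap 0.0313 t 10.4833 Tq [-2.28  1.07  0.06]
```

View pics/w11.png

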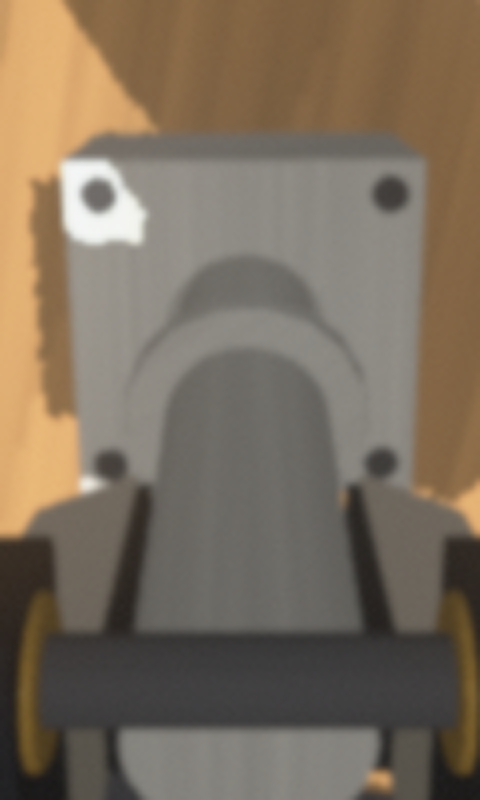

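View pics/s11.png

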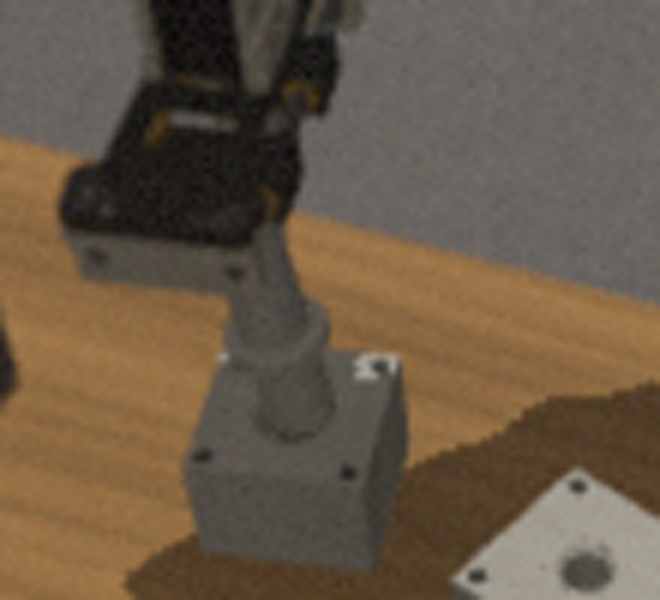

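Request:
send_rows:
  increments:
    - {"slide": [0, -0.02, -0.06], "fingers": 1, "spin": 0}
    - {"slide": [0, -0.04, -0.1], "fingers": 1, "spin": 0}
    - {"slide": [0.05, -0.05, -0.1], "fingers": 1, "spin": 0}
    - {"slide": [0.1, -0.05, -0.1], "fingers": 1, "spin": 0}
    - {"slide": [0.12, -0.05, -0.1], "fingers": 1, "spin": 0}
    - {"slide": [0.12, -0.05, -0.1], "fingers": 1, "spin": 0}

```text
t: 10.98
tcp_pos: [0.4688, -0.2482, 0.1506]
tcp_rot: [0.635, 0.772, 0.001, 0.002]
ft_force: [-0.3, -4.6, 14.7]
finger_gap: 0.0313
```

```bash
python3 - <<'E'
from h import *
rel()
E
```

```text
n -0.9 e -4.0 gripz 169.4 Fn -4.4 Fe -1.1 Fz 14.7 gap 0.0313 t 10.9833 Tq [-1.43  0.32  0.08]
```

```bash
python3 - <<'E'
from h import *
w=robot.snapshot('wrist')
cv2.imwrite('pics/w12.png',cv2.resize(w[100:300,190:310],None,fx=4,fy=4,interpolation=cv2.INTER_CUBIC))
im=robot.snapshot('scene')
cv2.imwrite('pics/s12.png',cv2.resize(im[60:160,150:260],None,fx=6,fy=6,interpolation=cv2.INTER_CUBIC))
rel()
E
```

```text
n -1.0 e -3.9 gripz 169.4 Fn -5.5 Fe -0.6 Fz 15.5 gap 0.0318 t 11.0833 Tq [-1.37  0.32  0.04]
```

View pics/w12.png

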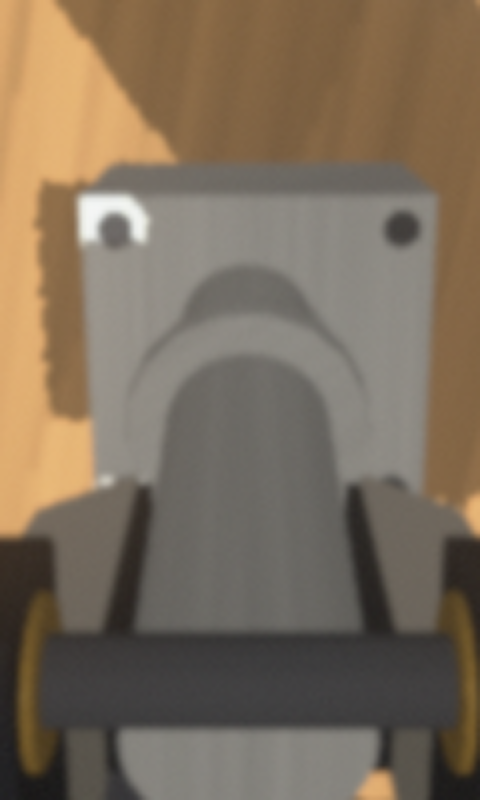

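View pics/s12.png

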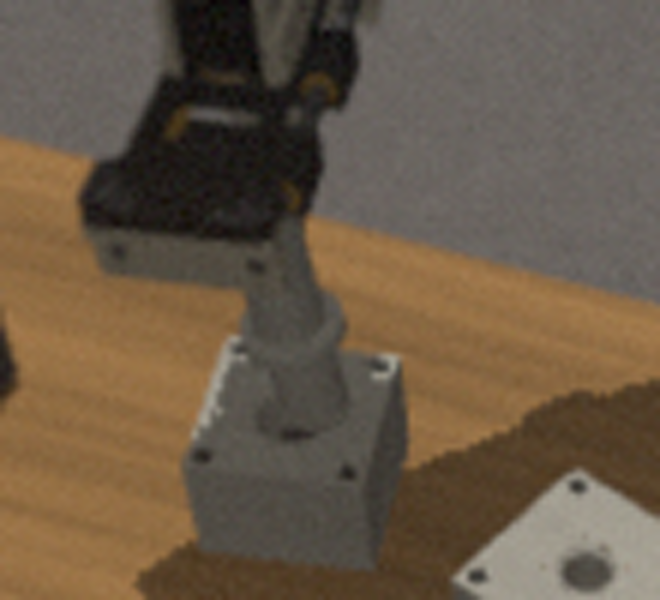

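Request:
send_rows:
  increments:
    - {"slide": [0, 0.03, -0.2], "fingers": 1, "spin": 0}
    - {"slide": [0, 0.06, -0.5], "fingers": 1, "spin": 0}
    - {"slide": [0, 0.1, -0.8], "fingers": 1, "spin": 0}
    - {"slide": [0, 0.1, -0.9], "fingers": 1, "spin": 0}
    - {"slide": [0, 0.1, -0.9], "fingers": 1, "spin": 0}

```text
t: 11.5
tcp_pos: [0.4713, -0.2454, 0.1852]
tcp_rot: [0.635, 0.773, 0.001, -0.0]
ft_force: [-0.1, 0.2, -3.0]
finger_gap: 0.0315
```

```bash
python3 - <<'E'
from h import *
rel()
w=robot.snapshot('wrist')
cv2.imwrite('pics/w13.png',cv2.resize(w[100:220,190:310],None,fx=5,fy=5,interpolation=cv2.INTER_CUBIC))
cv2.imwrite('pics/w13r.png',w)
im=robot.snapshot('scene');cv2.imwrite('pics/s13r.png',im)
cv2.imwrite('pics/s13.png',cv2.resize(im[70:140,160:240],None,fx=9,fy=9,interpolation=cv2.INTER_CUBIC))
rel()
E
```

```text
n 1.3 e -1.0 gripz 204.0 Fn 0.2 Fe -0.1 Fz -3.0 gap 0.0315 t 11.5 Tq [-0.11  0.01 -0.04]
n 1.4 e -1.6 gripz 202.9 Fn -0.1 Fe -0.1 Fz -4.0 gap 0.0316 t 11.6 Tq [-0.05  0.09  0.03]
```

View pics/w13.png

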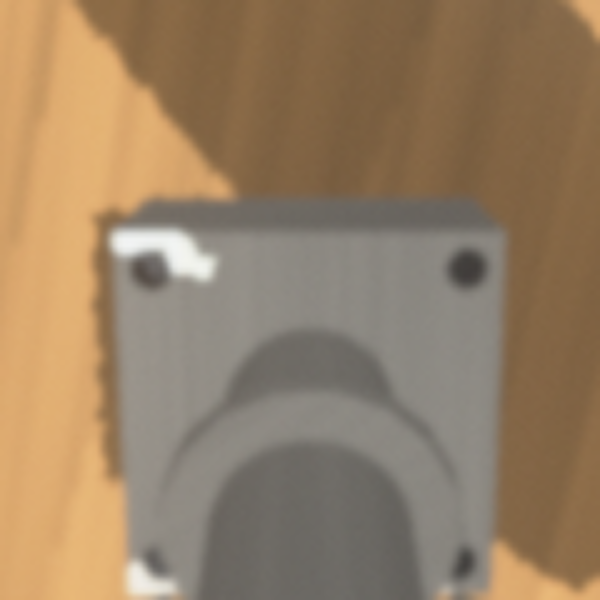

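View pics/s13.png

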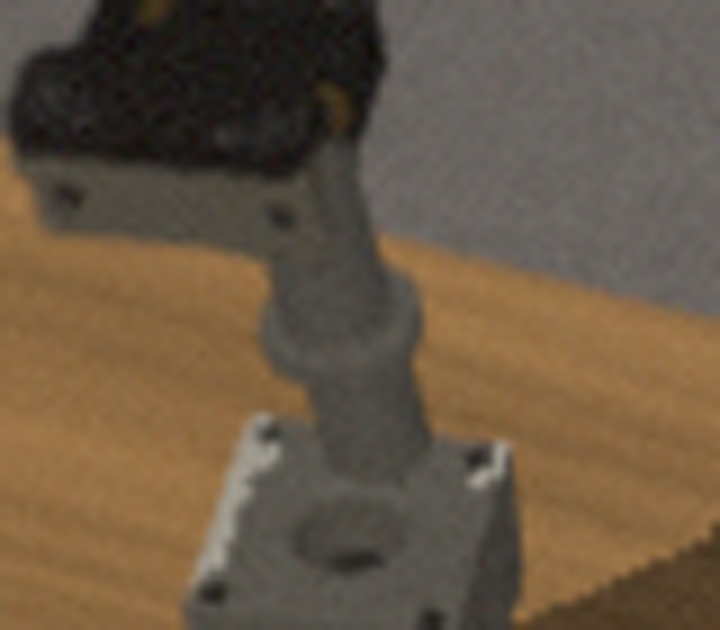

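```bash
python3 - <<'E'
from h import *
f=lambda x,y,ox,oy,k:((x+.5)/k-.5+ox,(y+.5)/k-.5+oy)
s=robot.read_state()
W=[onz('wrist',f(x,y,190,100,5),.06) for x,y in [(150,270),(466,268)]]
m=np.mean(W,0)[:2]-B; d=(W[1]-W[0])[:2]; print('bolt mid n,e',m@nn*1e3,m@ee*1e3,'sep',np.linalg.norm(d),np.degrees(np.arctan2(d[1],d[0])))
print('far bolts', [ (np.array(onz('wrist',f(x,y,190,100,5),.06)[:2]-B)@np.array([nn,ee]).T*1e3).round(1) for x,y in [(155,560),(462,562)]])
q=np.array(onz('scene',f(350,535,160,70,9),.06))[:2]-B; print('scene bore',q@nn*1e3,q@ee*1e3)
rel()
p=np.array(s['tcp_pos'])+[0,0,.0188]
n3=np.array([*nn,0]);z=np.array([0,0,1.])
for h in (.112,.117,.122):
  for ph in [4,7,10,13]:
    c,sn=np.cos(np.radians(ph)),np.sin(np.radians(ph))
    ax=-sn*n3+c*z; up=c*n3+sn*z; ft=p-h*ax
    P=[ft+.003*ax+.016*up, ft+.048*ax+.024*up, ft+.056*ax+.024*up]
    S=[ft+.048*ax+.024*up,ft+.003*ax+.016*up,ft]
    print(h,ph,proj('wrist',P)[:,1].round(1),proj('scene',S).round(1).tolist())
E
```

```text
bolt mid n,e 33.73262590254115 -2.0620095761665644 sep 0.06742249090715405 11.458562812659334
far bolts [array([-33.2, -36.9]), array([-33.6,  33.2])]
scene bore 0.5319714931968852 4.217718604249516
n 1.4 e -1.6 gripz 202.9 Fn -0.1 Fe -0.1 Fz -4.0 gap 0.0316 t 11.6 Tq [-0.05  0.09  0.03]
0.112 4 [168.9 176.1 179.5] [[206.3, 107.2], [206.2, 119.4], [200.7, 119.8]]
0.112 7 [163.4 172.5 176.4] [[207.4, 106.9], [208.2, 119.3], [202.8, 119.9]]
0.112 10 [157.9 169.1 173.4] [[208.5, 106.5], [210.2, 119.1], [204.9, 120.0]]
0.112 13 [152.4 165.7 170.5] [[209.6, 106.1], [212.1, 118.8], [206.9, 119.9]]
0.117 4 [167.4 174.1 177.3] [[206.6, 108.6], [206.6, 120.8], [201.0, 121.2]]
0.117 7 [161.7 170.3 174. ] [[207.8, 108.3], [208.6, 120.6], [203.2, 121.3]]
0.117 10 [156.  166.6 170.7] [[209.0, 107.9], [210.6, 120.4], [205.4, 121.3]]
0.117 13 [150.3 162.9 167.5] [[210.2, 107.5], [212.6, 120.1], [207.5, 121.2]]
0.122 4 [165.9 172.1 175.3] [[206.9, 110.0], [206.9, 122.1], [201.4, 122.5]]
0.122 7 [160.  168.1 171.6] [[208.2, 109.7], [209.0, 122.0], [203.6, 122.6]]
0.122 10 [154.2 164.1 168.1] [[209.5, 109.4], [211.1, 121.8], [205.9, 122.6]]
0.122 13 [148.3 160.2 164.6] [[210.8, 109.0], [213.2, 121.5], [208.1, 122.5]]
```

Request:
send_rows:
  increments:
    - {"slide": [0.6, 0, 0], "fingers": 1, "spin": 0}
    - {"slide": [1.2, 0, 0], "fingers": 1, "spin": 0}
    - {"slide": [1.65, 0, 0], "fingers": 1, "spin": 0}
    - {"slide": [1.65, 0, 0.3], "fingers": 1, "spin": 0}
    - {"slide": [1.65, 0, 0.8], "fingers": 1, "spin": 0}
    - {"slide": [1.65, 0, 1.13], "fingers": 1, "spin": 0}
    - {"slide": [1.65, 0, 1.13], "fingers": 1, "spin": 0}
    - {"slide": [1.5, 0, 1.13], "fingers": 1, "spin": 0}
    - {"slide": [1.35, 0, 1.13], "fingers": 1, "spin": 0}
    - {"slide": [1.2, 0, 1.13], "fingers": 1, "spin": 0}
    - {"slide": [1.1, 0, 1.13], "fingers": 1, "spin": 0}
    - {"slide": [1.0, 0, 1.13], "fingers": 1, "spin": 0}

```text
t: 12.6
tcp_pos: [0.4637, -0.207, 0.1401]
tcp_rot: [0.635, 0.772, 0.001, -0.0]
ft_force: [-0.9, 4.4, 2.1]
finger_gap: 0.0315
```

```bash
python3 - <<'E'
from h import *
rel()
E
```

```text
n 40.5 e -1.1 gripz 158.9 Fn 4.5 Fe -0.0 Fz 2.1 gap 0.0315 t 12.6 Tq [1.28 0.28 0.01]
```

Pushing the foot against the block edge again; continue to n = 24.

Request:
send_rows:
  increments:
    - {"slide": [-0.1, 0, 0], "fingers": 1, "spin": 0}
    - {"slide": [-0.2, 0, 0], "fingers": 1, "spin": 0}
    - {"slide": [-0.3, 0, 0], "fingers": 1, "spin": 0}
    - {"slide": [-0.4, 0, 0], "fingers": 1, "spin": 0}
    - {"slide": [-0.4, 0, 0], "fingers": 1, "spin": 0}
    - {"slide": [-0.4, 0, 0], "fingers": 1, "spin": 0}

```text
t: 13.1
tcp_pos: [0.4665, -0.223, 0.1394]
tcp_rot: [0.635, 0.772, -0.0, 0.0]
ft_force: [0.1, 2.1, -3.6]
finger_gap: 0.0315
```

```bash
python3 - <<'E'
from h import *
rel()
E
```

```text
n 24.2 e -1.4 gripz 158.2 Fn 2.1 Fe 0.5 Fz -3.6 gap 0.0315 t 13.1 Tq [ 0.81 -0.17 -0.01]
```

Request:
send_rows:
  increments:
    - {"slide": [0.1, 0, 0], "fingers": 1, "spin": 0}
    - {"slide": [0.2, 0, -0.1], "fingers": 1, "spin": 0}
    - {"slide": [0.25, 0, -0.4], "fingers": 1, "spin": 0}
    - {"slide": [0.2, -0.01, -0.8], "fingers": 1, "spin": 0}
    - {"slide": [0, -0.01, -0.9], "fingers": 1, "spin": 0}
    - {"slide": [-0.4, -0.01, -0.9], "fingers": 1, "spin": 0}
    - {"slide": [-0.8, -0.01, -0.9], "fingers": 1, "spin": 0}
    - {"slide": [-1.2, -0.01, -0.9], "fingers": 1, "spin": 0}
    - {"slide": [-1.48, -0.01, -0.9], "fingers": 1, "spin": 0}
    - {"slide": [-1.48, -0.01, -0.9], "fingers": 1, "spin": 0}
    - {"slide": [-1.48, -0.01, -0.9], "fingers": 1, "spin": 0}
    - {"slide": [-1.48, -0.01, -0.9], "fingers": 1, "spin": 0}

```text
t: 14.1
tcp_pos: [0.4773, -0.2803, 0.1752]
tcp_rot: [0.635, 0.772, 0.0, -0.0]
ft_force: [0.4, 0.8, -4.1]
finger_gap: 0.0318
```

```bash
python3 - <<'E'
from h import *
rel()
w=robot.snapshot('wrist')
cv2.imwrite('pics/w14.png',cv2.resize(w[90:210,190:310],None,fx=5,fy=5,interpolation=cv2.INTER_CUBIC))
im=robot.snapshot('scene');cv2.imwrite('pics/s14r.png',im)
cv2.imwrite('pics/s14.png',cv2.resize(im[70:140,160:240],None,fx=9,fy=9,interpolation=cv2.INTER_CUBIC))
rel()
s=robot.read_state()
p=np.array(s['tcp_pos'])+[0,0,.0188]
n3=np.array([*nn,0]);z=np.array([0,0,1.])
for h in (.112,):
  for ph in [14,17,20,23]:
    c,sn=np.cos(np.radians(ph)),np.sin(np.radians(ph))
    ax=-sn*n3+c*z; up=c*n3+sn*z; ft=p-h*ax
    P=[ft+.003*ax+.016*up, ft+.048*ax+.024*up, ft+.056*ax+.024*up]
    S=[ft+.048*ax+.024*up,ft+.003*ax+.016*up,ft]
    print(h,ph,((proj('wrist',P)[:,1]+.5-90)*5).round(0),((proj('scene',S)+.5-[160,70])*9).round(0).tolist())
E
```

```text
n -34.1 e -1.8 gripz 194.0 Fn 0.7 Fe 0.6 Fz -4.1 gap 0.0318 t 14.1 Tq [-0.14 -0.    0.01]
n -33.8 e -1.6 gripz 194.1 Fn -0.4 Fe -0.2 Fz -2.1 gap 0.0315 t 14.2 Tq [-0.13  0.03 -0.04]
0.112 14 [305. 376. 400.] [[338.0, 337.0], [367.0, 450.0], [322.0, 461.0]]
0.112 17 [278. 359. 386.] [[347.0, 333.0], [383.0, 447.0], [339.0, 459.0]]
0.112 20 [251. 344. 373.] [[355.0, 328.0], [399.0, 443.0], [356.0, 457.0]]
0.112 23 [224. 328. 360.] [[363.0, 323.0], [414.0, 438.0], [373.0, 454.0]]
```

View pics/w14.png

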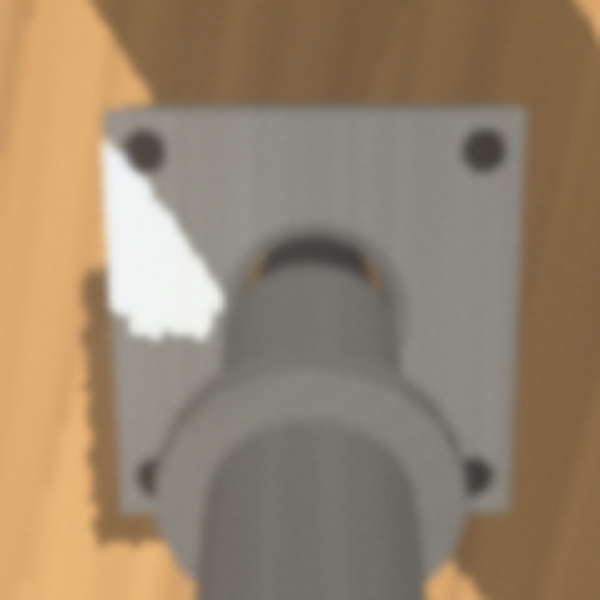

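View pics/s14.png

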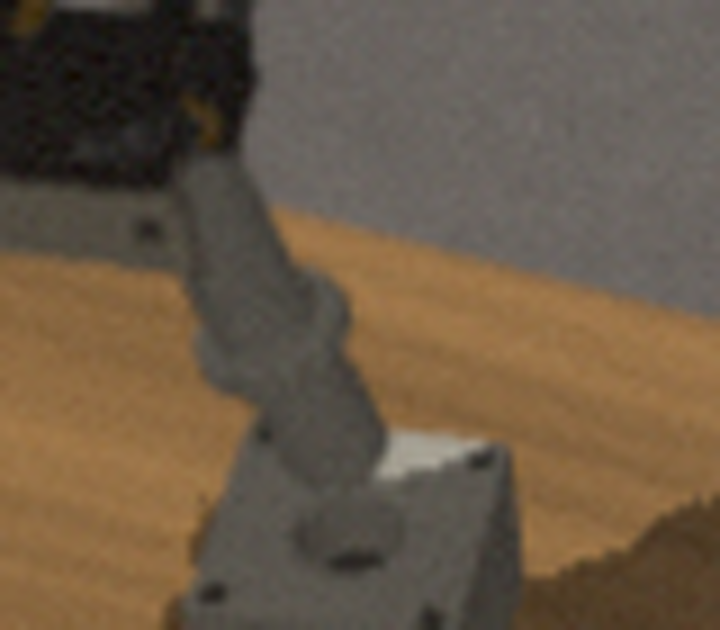

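Request:
send_rows:
  increments:
    - {"slide": [0.03, 0.01, 0.2], "fingers": 1, "spin": 0}
    - {"slide": [0.03, 0.01, 0.4], "fingers": 1, "spin": 0}
    - {"slide": [0.03, 0.01, 0.6], "fingers": 1, "spin": 0}
    - {"slide": [0.03, 0.01, 0.7], "fingers": 1, "spin": 0}
    - {"slide": [0.03, 0.01, 0.8], "fingers": 1, "spin": 0}
    - {"slide": [0.03, 0.01, 0.85], "fingers": 1, "spin": 0}
    - {"slide": [0.03, 0.01, 0.85], "fingers": 1, "spin": 0}

```text
t: 14.78
tcp_pos: [0.4775, -0.2797, 0.141]
tcp_rot: [0.635, 0.772, -0.0, -0.0]
ft_force: [-0.1, -0.2, -2.9]
finger_gap: 0.0315
```

```bash
python3 - <<'E'
from h import *
rel()
w=robot.snapshot('wrist')
cv2.imwrite('pics/w15.png',cv2.resize(w[90:210,190:310],None,fx=5,fy=5,interpolation=cv2.INTER_CUBIC))
rel()
E
```

```text
n -33.5 e -1.4 gripz 159.8 Fn -0.1 Fe -0.1 Fz -2.9 gap 0.0315 t 14.7833 Tq [-0.13 -0.01 -0.03]
n -33.6 e -1.3 gripz 160.2 Fn -0.4 Fe -0.3 Fz -3.6 gap 0.0315 t 14.8333 Tq [-0.16  0.08 -0.03]
```

View pics/w15.png

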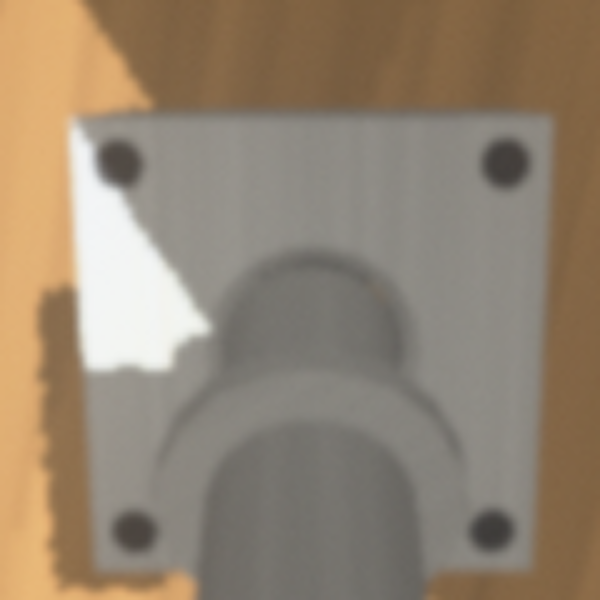

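Request:
send_rows:
  increments:
    - {"slide": [0.05, 0, 0], "fingers": 1, "spin": 0}
    - {"slide": [0.1, 0, 0], "fingers": 1, "spin": 0}
    - {"slide": [0.15, 0, 0], "fingers": 1, "spin": 0}
    - {"slide": [0.2, 0, 0], "fingers": 1, "spin": 0}
    - {"slide": [0.25, 0, 0], "fingers": 1, "spin": 0}
    - {"slide": [0.3, 0, 0], "fingers": 1, "spin": 0}
    - {"slide": [0.35, 0, 0], "fingers": 1, "spin": 0}
    - {"slide": [0.4, 0, 0], "fingers": 1, "spin": 0}

```text
t: 15.5
tcp_pos: [0.4758, -0.2678, 0.1441]
tcp_rot: [0.636, 0.772, -0.001, 0.004]
ft_force: [-1.8, -9.6, 13.4]
finger_gap: 0.0315
```

```bash
python3 - <<'E'
from h import *
rel()
w=robot.snapshot('wrist')
cv2.imwrite('pics/w16.png',cv2.resize(w[90:210,190:310],None,fx=5,fy=5,interpolation=cv2.INTER_CUBIC))
rel()
E
```

```text
n -21.6 e -0.9 gripz 162.9 Fn -9.1 Fe -3.6 Fz 13.4 gap 0.0315 t 15.5 Tq [-2.44  0.83  0.15]
n -21.2 e -0.9 gripz 162.9 Fn -8.2 Fe -3.5 Fz 12.5 gap 0.0314 t 15.55 Tq [-2.32  0.85  0.05]
```

View pics/w16.png

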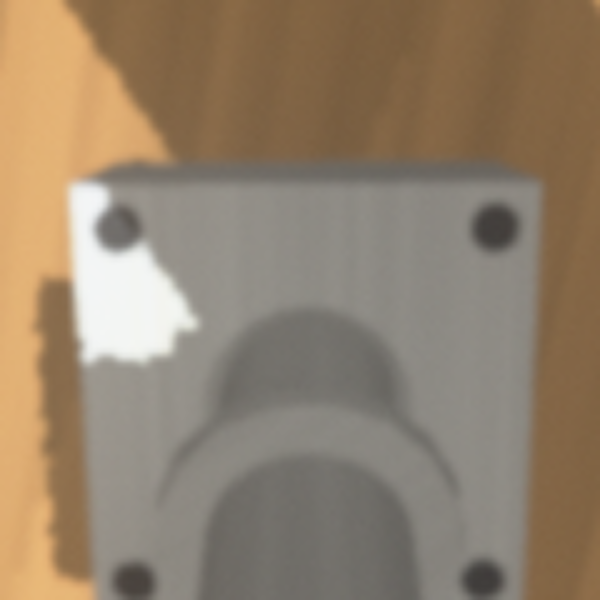

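Request:
send_rows:
  increments:
    - {"slide": [0, -0.02, 0], "fingers": 1, "spin": 0}
    - {"slide": [0, -0.02, 0], "fingers": 1, "spin": 0}
    - {"slide": [0, -0.02, 0], "fingers": 1, "spin": 0}
    - {"slide": [0, -0.02, 0], "fingers": 1, "spin": 0}
  squeeze: 9

```text
t: 15.88
tcp_pos: [0.4741, -0.2637, 0.1415]
tcp_rot: [0.635, 0.772, 0.0, 0.0]
ft_force: [1.0, -1.0, -1.5]
finger_gap: 0.0317
```

```bash
python3 - <<'E'
from h import *
rel()
E
```

```text
n -17.2 e -1.7 gripz 160.3 Fn -1.2 Fe 0.8 Fz -1.5 gap 0.0317 t 15.8833 Tq [-0.38 -0.48 -0.01]
```

Request:
send_rows:
  increments:
    - {"slide": [0.04, 0, 0], "fingers": 1, "spin": 0}
    - {"slide": [0.08, 0, 0], "fingers": 1, "spin": 0}
    - {"slide": [0.12, 0, 0], "fingers": 1, "spin": 0}
    - {"slide": [0.16, 0, 0], "fingers": 1, "spin": 0}
    - {"slide": [0.2, 0, 0], "fingers": 1, "spin": 0}
    - {"slide": [0.24, 0, 0], "fingers": 1, "spin": 0}
    - {"slide": [0.28, 0, 0], "fingers": 1, "spin": 0}
    - {"slide": [0.32, 0, 0], "fingers": 1, "spin": 0}
    - {"slide": [0.32, 0, 0], "fingers": 1, "spin": 0}

```text
t: 16.63
tcp_pos: [0.4713, -0.2511, 0.1415]
tcp_rot: [0.635, 0.772, 0.0, -0.0]
ft_force: [2.2, -1.0, -0.6]
finger_gap: 0.0317
```

```bash
python3 - <<'E'
from h import *
rel()
w=robot.snapshot('wrist')
cv2.imwrite('pics/w17.png',cv2.resize(w[90:290,190:310],None,fx=4,fy=4,interpolation=cv2.INTER_CUBIC))
im=robot.snapshot('scene')
cv2.imwrite('pics/s17.png',cv2.resize(im[70:140,160:240],None,fx=9,fy=9,interpolation=cv2.INTER_CUBIC))
rel()
E
```

```text
n -4.3 e -2.1 gripz 160.3 Fn -1.4 Fe 2.0 Fz -0.6 gap 0.0317 t 16.6333 Tq [-0.27 -0.67 -0.04]
n -4.5 e -2.1 gripz 160.3 Fn -0.2 Fe 1.7 Fz -1.6 gap 0.0314 t 16.7333 Tq [-0.14 -0.68 -0.  ]
```

View pics/w17.png

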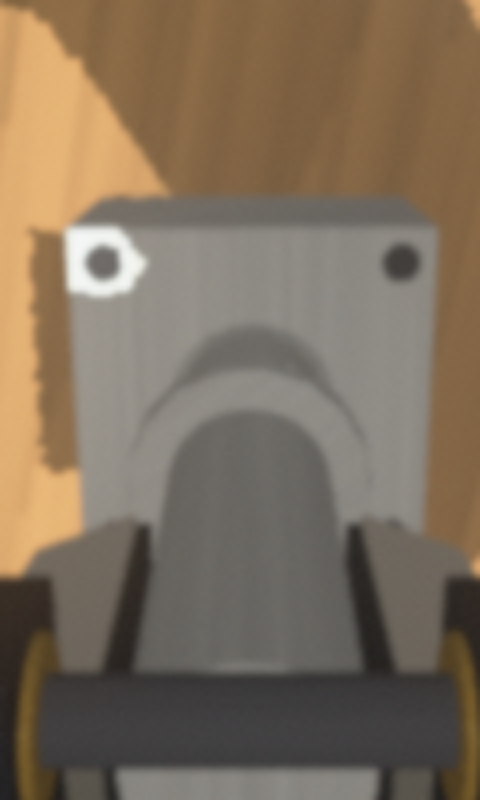

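View pics/s17.png

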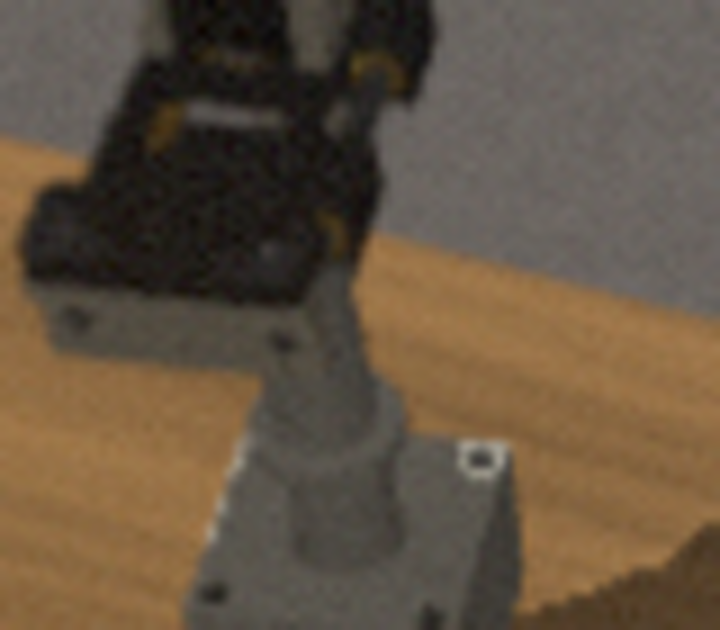

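Request:
send_rows:
  increments:
    - {"slide": [0.04, 0.015, 0], "fingers": 1, "spin": 0}
    - {"slide": [0.08, 0.015, 0], "fingers": 1, "spin": 0}
    - {"slide": [0.1, 0.015, 0], "fingers": 1, "spin": 0}
    - {"slide": [0.1, 0.015, 0.04], "fingers": 1, "spin": 0}
    - {"slide": [0.1, 0.015, 0.08], "fingers": 1, "spin": 0}
    - {"slide": [0.1, 0.015, 0.12], "fingers": 1, "spin": 0}
    - {"slide": [0.1, 0.015, 0.16], "fingers": 1, "spin": 0}
    - {"slide": [0.1, 0.015, 0.16], "fingers": 1, "spin": 0}

```text
t: 17.4
tcp_pos: [0.4709, -0.2474, 0.1346]
tcp_rot: [0.635, 0.772, -0.0, -0.0]
ft_force: [0.8, -0.8, -4.1]
finger_gap: 0.0317
```

```bash
python3 - <<'E'
from h import *
rel()
E
```

```text
n -0.5 e -1.7 gripz 153.4 Fn -1.0 Fe 0.6 Fz -4.1 gap 0.0317 t 17.4 Tq [-0.34 -0.42 -0.06]
```

Request:
send_rows:
  increments:
    - {"slide": [0, 0, 0.03], "fingers": 1, "spin": 0}
    - {"slide": [0, 0, 0.06], "fingers": 1, "spin": 0}
    - {"slide": [0, 0, 0.08], "fingers": 1, "spin": 0}
    - {"slide": [0, 0, 0.08], "fingers": 1, "spin": 0}

```text
t: 17.73
tcp_pos: [0.471, -0.2474, 0.1317]
tcp_rot: [0.635, 0.772, -0.0, -0.0]
ft_force: [0.8, -0.6, -3.9]
finger_gap: 0.0316
```

```bash
python3 - <<'E'
from h import *
rel()
E
```

```text
n -0.6 e -1.7 gripz 150.5 Fn -0.8 Fe 0.6 Fz -3.9 gap 0.0316 t 17.7333 Tq [-0.25 -0.29  0.  ]
```

Request:
send_rows:
  increments:
    - {"slide": [0, 0, 0.03], "fingers": 1, "spin": 0}
    - {"slide": [0, 0, 0.06], "fingers": 1, "spin": 0}
    - {"slide": [0, 0, 0.06], "fingers": 1, "spin": 0}

```text
t: 17.98
tcp_pos: [0.471, -0.2474, 0.1293]
tcp_rot: [0.635, 0.772, -0.0, -0.0]
ft_force: [1.3, -1.0, -2.9]
finger_gap: 0.0318
```

```bash
python3 - <<'E'
from h import *
rel()
E
```

```text
n -0.6 e -1.7 gripz 148.1 Fn -1.2 Fe 1.1 Fz -2.9 gap 0.0318 t 17.9833 Tq [-0.27 -0.19  0.  ]
```

Request:
send_rows:
  increments:
    - {"slide": [0, 0, 0.03], "fingers": 1, "spin": 0}
    - {"slide": [0, 0, 0.06], "fingers": 1, "spin": 0}
    - {"slide": [0, 0, 0.06], "fingers": 1, "spin": 0}

```text
t: 18.23
tcp_pos: [0.471, -0.2474, 0.1269]
tcp_rot: [0.635, 0.772, -0.0, -0.0]
ft_force: [0.1, -0.2, -3.5]
finger_gap: 0.0312
```

```bash
python3 - <<'E'
from h import *
rel()
E
```

```text
n -0.6 e -1.6 gripz 145.7 Fn -0.2 Fe 0.1 Fz -3.5 gap 0.0312 t 18.2333 Tq [-0.29 -0.23 -0.01]
```

Request:
send_rows:
  increments:
    - {"slide": [0, 0, 0.03], "fingers": 1, "spin": 0}
    - {"slide": [0, 0, 0.06], "fingers": 1, "spin": 0}
    - {"slide": [0, 0, 0.06], "fingers": 1, "spin": 0}

```text
t: 18.48
tcp_pos: [0.4713, -0.2476, 0.1252]
tcp_rot: [0.635, 0.772, 0.0, 0.0]
ft_force: [-1.1, -0.1, 5.4]
finger_gap: 0.0315
```

```bash
python3 - <<'E'
from h import *
rel()
E
```

```text
n -0.9 e -1.4 gripz 144.0 Fn 0.1 Fe -1.1 Fz 5.4 gap 0.0315 t 18.4833 Tq [-0.    0.35  0.04]
```

```bash
python3 - <<'E'
from h import *
w=robot.snapshot('wrist')
cv2.imwrite('pics/w18.png',cv2.resize(w[90:290,190:310],None,fx=4,fy=4,interpolation=cv2.INTER_CUBIC))
im=robot.snapshot('scene')
cv2.imwrite('pics/s18.png',cv2.resize(im[70:140,160:240],None,fx=9,fy=9,interpolation=cv2.INTER_CUBIC))
E
```

```text
(no output)
```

View pics/w18.png

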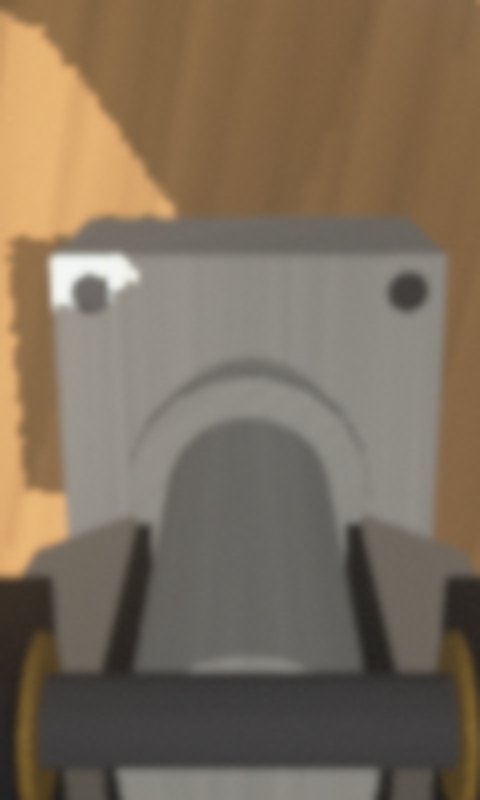

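View pics/s18.png

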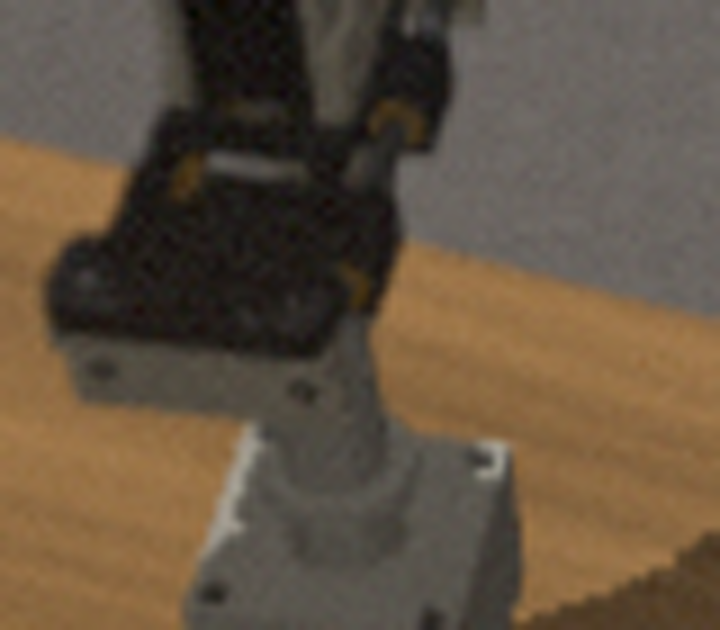

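Request:
send_rows:
  increments:
    - {"slide": [0, 0, -0.03], "fingers": 0, "spin": 0}
    - {"slide": [0, 0, -0.03], "fingers": 0, "spin": 0}
    - {"slide": [0, 0, -0.03], "fingers": 0, "spin": 0}
    - {"slide": [0, 0, -0.03], "fingers": 0, "spin": 0}
    - {"slide": [0, 0, -0.03], "fingers": 0, "spin": 0}
    - {"slide": [0, 0, -0.03], "fingers": 0, "spin": 0}
    - {"slide": [0, 0, -0.6], "fingers": 0, "spin": 0}
    - {"slide": [0, 0, -1.2], "fingers": 0, "spin": 0}
    - {"slide": [0, 0, -1.8], "fingers": 0, "spin": 0}
    - {"slide": [0, 0, -2.0], "fingers": 0, "spin": 0}
    - {"slide": [0, 0, -2.0], "fingers": 1, "spin": 0}
    - {"slide": [0, 0, -2.0], "fingers": 1, "spin": 0}

```text
t: 19.58
tcp_pos: [0.4711, -0.2473, 0.2044]
tcp_rot: [0.635, 0.772, 0.0, 0.0]
ft_force: [-0.0, 0.1, -0.7]
finger_gap: 0.0829
```

```bash
python3 - <<'E'
from h import *
rel()
w=robot.snapshot('wrist');cv2.imwrite('pics/w19.png',w)
im=robot.snapshot('scene')
cv2.imwrite('pics/s19.png',cv2.resize(im[70:140,160:240],None,fx=9,fy=9,interpolation=cv2.INTER_CUBIC))
E
```

```text
n -0.5 e -1.5 gripz 223.2 Fn 0.1 Fe -0.0 Fz -0.7 gap 0.0829 t 19.5833 Tq [-0.07 -0.01  0.03]
```

View pics/w19.png

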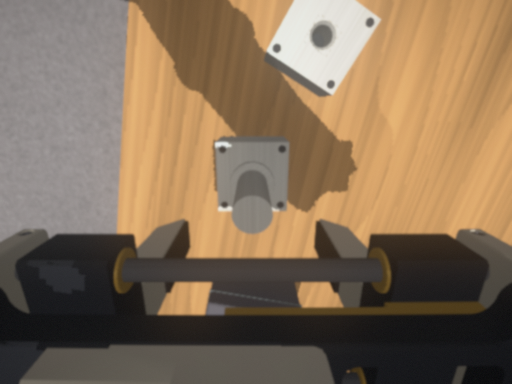

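View pics/s19.png

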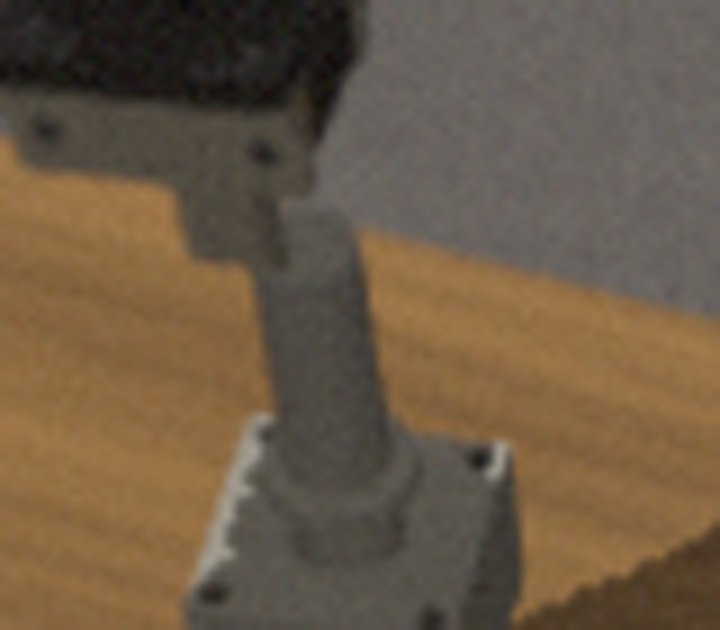

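Request:
send_rows:
  increments:
    - {"slide": [0, 0, 0], "fingers": 1, "spin": 0}
    - {"slide": [0, 0, 0], "fingers": 1, "spin": 0}
    - {"slide": [0, 0, 0], "fingers": 1, "spin": 0}
    - {"slide": [0, 0, 0], "fingers": 1, "spin": 0}
    - {"slide": [0, 0, 0], "fingers": 1, "spin": 0}
    - {"slide": [0, 0, 0], "fingers": 1, "spin": 0}
    - {"slide": [0, 0, 0], "fingers": 1, "spin": 0}
    - {"slide": [0, 0, 0.1], "fingers": 1, "spin": 0}
    - {"slide": [0, 0, 0.2], "fingers": 1, "spin": 0}
    - {"slide": [0, 0, 0.3], "fingers": 1, "spin": 0}
    - {"slide": [0, 0, 0.4], "fingers": 1, "spin": 0}
    - {"slide": [0, 0, 0.5], "fingers": 1, "spin": 0}
  squeeze: 30

```text
t: 20.68
tcp_pos: [0.471, -0.2475, 0.1841]
tcp_rot: [0.635, 0.772, -0.0, -0.0]
ft_force: [-0.3, -0.5, 0.3]
finger_gap: 0.0005
```

```bash
python3 - <<'E'
from h import *
rel(); print(robot.read_state()['tcp_pos'])
E
```

```text
n -0.7 e -1.7 gripz 202.9 Fn -0.5 Fe -0.4 Fz 0.3 gap 0.0005 t 20.6833 Tq [-0.06  0.09  0.01]
[ 0.47098761 -0.24746194  0.1841312 ]
```

Fingers shut; now press down slowly, first to about z = 0.168.

Request:
send_rows:
  increments:
    - {"slide": [0.01, 0, 0.1], "fingers": 1, "spin": 0}
    - {"slide": [0.01, 0, 0.2], "fingers": 1, "spin": 0}
    - {"slide": [0.01, 0, 0.26], "fingers": 1, "spin": 0}
    - {"slide": [0.01, 0, 0.32], "fingers": 1, "spin": 0}
    - {"slide": [0.01, 0, 0.38], "fingers": 1, "spin": 0}
    - {"slide": [0.01, 0, 0.44], "fingers": 1, "spin": 0}
    - {"slide": [0.01, 0, 0.5], "fingers": 1, "spin": 0}

```text
t: 21.27
tcp_pos: [0.472, -0.2476, 0.1655]
tcp_rot: [0.635, 0.772, 0.0, 0.001]
ft_force: [-0.3, -0.0, 8.5]
finger_gap: 0.0005
```

```bash
python3 - <<'E'
from h import *
rel(); print(robot.read_state()['tcp_pos'])
E
```

```text
n -1.0 e -0.7 gripz 184.3 Fn 0.0 Fe -0.3 Fz 8.5 gap 0.0005 t 21.2667 Tq [ 0.09  0.21 -0.03]
[ 0.47195574 -0.24762572  0.16554179]
```

Request:
send_rows:
  increments:
    - {"slide": [0, 0, 0.05], "fingers": 1, "spin": 0}
    - {"slide": [0, 0, 0.1], "fingers": 1, "spin": 0}
    - {"slide": [0, 0, 0.15], "fingers": 1, "spin": 0}
    - {"slide": [0, 0, 0.2], "fingers": 1, "spin": 0}
    - {"slide": [0, 0, 0.25], "fingers": 1, "spin": 0}

```text
t: 21.68
tcp_pos: [0.4719, -0.2476, 0.1556]
tcp_rot: [0.635, 0.772, 0.0, 0.001]
ft_force: [-1.3, 0.6, 9.3]
finger_gap: 0.0005
```

```bash
python3 - <<'E'
from h import *
rel(); print(robot.read_state()['tcp_pos'])
E
```

```text
n -1.0 e -0.8 gripz 174.4 Fn 0.8 Fe -1.1 Fz 9.3 gap 0.0005 t 21.6833 Tq [0.08 0.2  0.04]
[ 0.47192414 -0.24763509  0.15556356]
```

Request:
send_rows:
  increments:
    - {"slide": [0, 0, 0.03], "fingers": 1, "spin": 0}
    - {"slide": [0, 0, 0.06], "fingers": 1, "spin": 0}
    - {"slide": [0, 0, 0.09], "fingers": 1, "spin": 0}
    - {"slide": [0, 0, 0.11], "fingers": 1, "spin": 0}
    - {"slide": [0, 0, 0.11], "fingers": 1, "spin": 0}

```text
t: 22.1
tcp_pos: [0.4721, -0.2478, 0.1523]
tcp_rot: [0.635, 0.772, 0.001, 0.001]
ft_force: [-3.7, 3.3, 23.0]
finger_gap: 0.0004
```

```bash
python3 - <<'E'
from h import *
rel(); print(robot.read_state()['tcp_pos'])
E
```

```text
n -1.2 e -0.6 gripz 171.1 Fn 3.9 Fe -3.0 Fz 23.0 gap 0.0004 t 22.1 Tq [ 0.64  1.11 -0.01]
[ 0.47210331 -0.24775184  0.15233418]
```

Request:
send_rows:
  increments:
    - {"slide": [0, 0, 0.01], "fingers": 1, "spin": 0}
    - {"slide": [0, 0, 0.02], "fingers": 1, "spin": 0}
    - {"slide": [0, 0, 0.02], "fingers": 1, "spin": 0}

```text
t: 22.35
tcp_pos: [0.4723, -0.2479, 0.1523]
tcp_rot: [0.635, 0.772, 0.001, 0.002]
ft_force: [-6.5, 4.2, 31.5]
finger_gap: 0.0002
```

```bash
python3 - <<'E'
from h import *
rel(); print(robot.read_state()['tcp_pos'])
E
```

```text
n -1.3 e -0.5 gripz 171.1 Fn 5.4 Fe -5.5 Fz 31.5 gap 0.0002 t 22.35 Tq [0.96 1.67 0.01]
[ 0.47227525 -0.24785992  0.15227558]
```

Solid stop at z = 0.1523 (expected 0.152). Retreat upward and check.

Request:
send_rows:
  increments:
    - {"slide": [0, 0, -0.1], "fingers": 1, "spin": 0}
    - {"slide": [0, 0, -0.5], "fingers": 1, "spin": 0}
    - {"slide": [0, 0, -1.2], "fingers": 1, "spin": 0}
    - {"slide": [0, 0, -2.0], "fingers": 1, "spin": 0}
    - {"slide": [0.5, -0.5, -2.6], "fingers": 1, "spin": 0}
    - {"slide": [1.2, -1.2, -3.0], "fingers": 1, "spin": 0}
    - {"slide": [2.0, -1.8, -3.2], "fingers": 1, "spin": 0}
    - {"slide": [2.6, -2.4, -3.2], "fingers": 1, "spin": 0}
    - {"slide": [3.2, -3.0, -3.2], "fingers": 1, "spin": 0}
    - {"slide": [3.2, -3.0, -3.2], "fingers": 1, "spin": 0}
    - {"slide": [3.2, -3.0, -3.2], "fingers": 1, "spin": 0}

```text
t: 23.27
tcp_pos: [0.3277, -0.1438, 0.2778]
tcp_rot: [0.635, 0.773, 0.001, 0.0]
ft_force: [0.7, -0.8, 0.1]
finger_gap: 0.0007
```

```bash
python3 - <<'E'
from h import *
rel()
im=robot.snapshot('scene');t=robot.snapshot('top')
cv2.imwrite('pics/s20.png',cv2.resize(im[60:220,150:400],None,fx=3,fy=3,interpolation=cv2.INTER_CUBIC))
cv2.imwrite('pics/t20.png',t)
cv2.imwrite('pics/s20c.png',cv2.resize(im[70:140,160:240],None,fx=9,fy=9,interpolation=cv2.INTER_CUBIC))
E
```

```text
n 128.5 e -122.6 gripz 296.6 Fn -0.9 Fe 0.5 Fz 0.1 gap 0.0007 t 23.2667 Tq [-0.08  0.01 -0.03]
```

View pics/s20.png

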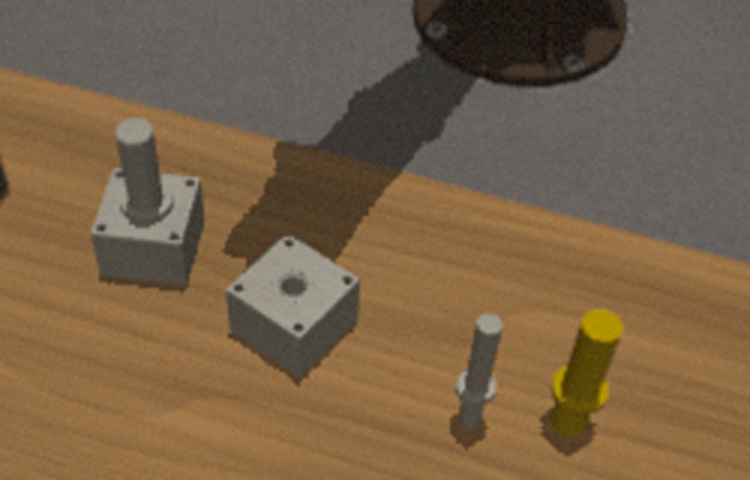

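View pics/s20c.png

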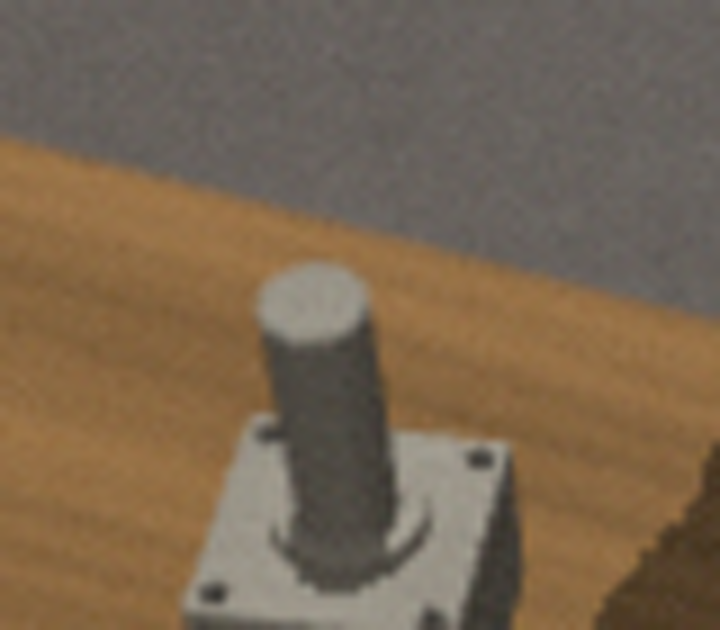

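View pics/t20.png

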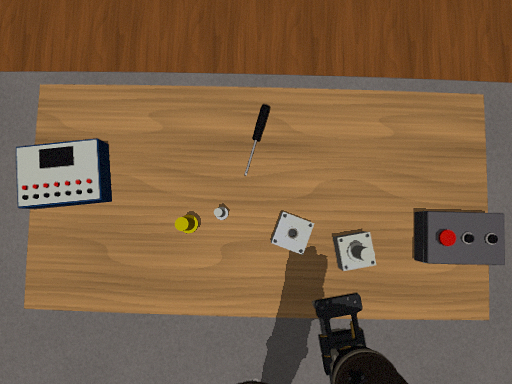

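```bash
python3 - <<'E'
from workcell import robot
print(robot.finish_job())
E
```

```text
the job is handed in; nothing more can be done
None
```

The thicker post is fully home in the larger-bore block, and I handed the job in at about 23.3 s with the arm clear of everything.

- **Tilt:** The moves only allow turning about the vertical, so I pivoted the post in the pads by pushing its foot against the target block's edge.
- **First attempt failed:** I started the foot in the bore at about 20° with a firm 25 N grip. While I straightened it, the post rode up the chamfer and slid back onto the rim.
- **Second attempt:** I lifted the post off, tilted it again and entered at about 18 to 19° with no contact force. I then eased the grip to 9 N, straightened the post and lowered it until I felt the ejector, with the foot about 28 mm deep. There I let go.
- **Pressing home:** With the fingers shut, I pressed on the post's top at up to 31.5 N. It came to a hard stop at z = 0.1523 m, where 0.152 m is expected with the post fully home.
- **Last checks:** The final pictures show the post upright with its collar down on the block. The thinner post, the yellow look-alike and the screwdriver look as they did at the start.
- **Disagreements and limits:** My camera estimates of the bore centre differed by up to about 4 mm between views, so I went by the contact forces and the wrist view. The tilt angles are image readings, good to about 2°. I could not read the ejector joint directly.

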